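# Sort the aluminium tins by size into the rows of the pull-out tray

### The arm

A 6-joint arm with a two-finger parallel gripper is mounted at the origin on the work surface. World frame = base frame: x ahead of the robot, y to its left, z up, the work surface at z = 0. Lengths are in m, angles in rad, forces in N, time in s.
With the tool pointing down it reaches from about 0.425 to 0.95 m from the base axis. Payload 3.5 kg.
Tool frame: the origin (TCP) lies midway between the tips of the shut fingers; the grasp point (between the pads) lies 19 mm behind it; z points along the fingers, y is the line along which they close (so a half turn about z gives the same grasp; the last joint's range is limited). The gripper opens to 85 mm and grips with 20 to 120 N. Pads are 22 mm wide; open, the fingers measure 114 mm over their backs; the gripper's body (76 mm by 85 mm) begins 54 mm behind the grasp point. The pads swing forward as they close: fully open they stand 13 mm farther back than shut.
Start: joints at [-1.47, 0.286, 1.577, -0, 1.279, -0.15], TCP at [0.168, -0.654, 0.231] pointing down, gripper open.
Joint ranges: [-2.77, 2.77], [-0.9, 2.22], [0.21, 2.48], [-1.53, 4.67], [0.24, 2.81], [-2.84, 2.84]. Speed limits (rad/s): [2.79, 2.79, 3.14, 3.14, 3.14, 3.14].

### API

Orientations are given as a unit quaternion [x, y, z, w].
In Python, from plant import ctrl gives the robot as it stands.
- The arm moves only by the tool move_arm, never from a script. Its argument "plan" is a list of rows, each an object of numbers: "x", "y", "z": the shift along the tool's x, y, z in m; "yaw": the turn about the tool's z in rad; "fingers": the closure, from 0 (fully open) to 1 (shut). In form: [{"x": .., "y": .., "z": .., "yaw": .., "fingers": ..}, ...]. A call has 1 to 5 rows; each row is the pose to reach, as a shift and turn from the pose commanded when the call began, along the tool's axes at that moment; what a row does not reach only later rows make up. A row lasts 1/10 s, in which the tool goes at most 50 mm and 8.59 degrees, less where a joint would pass 70% of its speed; a pose out of reach is approached as far as the arm can. A call with a gripper value outside its range is refused whole. The fingers move at their own pace and stop on an object; "force" is the grip in N (left out, the last holds). Time passes only in rows, so rows that repeat a pose let the fingers close. It gives the time, the measured TCP pose, the force, the opening and the grip force at its end, in the units of the state.
- ctrl.get_state(): the state, without advancing time (a new reading comes with each control period).
- ctrl.read_camera(name): name is "scene" or "top" or "wrist"; returns the picture (420x560x3 uint8, red, green, blue); there is no depth.
- ctrl.camera_model(name): a dict with "intrinsics" (3x3 intrinsics, pixels), "cam_to_world" (4x4, takes a point from camera to world coordinates); the wrist camera has in their place "tool_from_camera" (4x4, takes a point from camera to tool coordinates, whose origin is the TCP and whose axes are the flange's). Camera axes: x right, y up, looking along -z (the intrinsics and any distortion apply to the point x, -y, -z); pixel columns grow to the right and rows downward; lengths in m; the calibration is good to about 2 mm. A picture is of the moment at which its call begins: read the wrist's pose just before it. camera_model takes no time and is no camera call.
- ctrl.sign_off(): hands the job in; it is judged then, once.
The state is a dict: "time": time; "qpos": joint angles; "dq": joint speeds; "joint_efforts": joint torques, N m; "eef_pos": TCP position; "tcp_rot": TCP orientation; "contact_force": force on the tool from outside, world axes, zero at the start; "wrist_torque": the same for the moment, N m; "opening": opening from 0.0 (shut) to 1.0 (fully open); "finger_force": force on a finger pad.
Only numpy, scipy, OpenCV 4.12 (cv2) and the standard library are available. Lean on these libraries where they do the work, as an engineer would, in place of code of your own. Each camera call takes 0.05 s, during which the arm holds its last target. There are 200 camera calls.

### The job

Put the three loose tins away: slide each one fully into the row of the pull-out tray that already holds a tin of its own size, so that each row has only one size and all stand flat on the tray's floor. Leave the tray pushed fully home under the bamboo riser, gently, without slamming it. Do not tip any tin up, and leave the other things on the counter where they are.

Things in the scene. Friction and masses are not known exactly. Their poses are not given: they have to be found in the camera images.
- small_a: Flat round plain aluminium tin with a flush screw lid, 92 mm across and 44 mm high, one of the small size, standing loose on the counter; too wide to grip across. Origin: centre of its underside. About 80 to 150 g, slides on the counter.
- small_b: Flat round plain aluminium tin with a flush screw lid, 92 mm across and 44 mm high, one of the small size, standing loose on the counter; too wide to grip across. Origin: centre of its underside. About 80 to 150 g, slides on the counter.
- large_a: Flat round plain aluminium tin with a flush screw lid, 112 mm across and 44 mm high, the large size, standing loose on the counter; too wide to grip across. Origin: centre of its underside. About 120 to 220 g, slides on the counter.
- small_row: Flat round plain aluminium tin with a flush screw lid, 92 mm across and 44 mm high, the small size, standing loose already in one of the tray's two rows (either); too wide to grip across. Origin: centre of its underside. About 80 to 150 g, slides on the counter.
- large_row: Flat round plain aluminium tin with a flush screw lid, 112 mm across and 44 mm high, the large size, standing loose already in the tray's other row; too wide to grip across. Origin: centre of its underside. About 120 to 220 g, slides on the counter.
- tray_mouth (a point): Point on the pull-out bamboo tray, moving with it: middle of its open front edge, at counter level. x runs across the tray, +y into it along its two rows, z up. The tray is 284 mm wide; its outer walls are 12 mm thick and 28 mm high, the middle wall between the rows 12 mm thick and 26 mm high; all start at this edge and run to the back wall at y = 310 mm.
- row_neg (a point): Middle of the open mouth of the tray's row at x = -68 mm, on the row's floor, axes as the tray's. The row is 124 mm wide and 310 mm deep; its floor is 4 mm thick and a bevel slopes down from it to the counter over the 25 mm before the mouth (y -25 to 0), so tins slide on. Three small or two large tins fit; a tin may push those before it deeper.
- row_pos (a point): Middle of the open mouth of the tray's row at x = +68 mm, on the row's floor, axes as the tray's. The row is 124 mm wide and 310 mm deep; its floor is 4 mm thick and a bevel slopes down from it to the counter over the 25 mm before the mouth (y -25 to 0), so tins slide on. Three small or two large tins fit; a tin may push those before it deeper.
- post_top (a point): Top centre of the upright round wooden finger post (18 mm across, 36 mm high) at the front end of the middle wall, 9 mm behind the front edge; the tray is pushed in by it.
- tray (a joint): How far the tray is pulled out, m: 0 = fully home, about 0.12 to 0.16 at the start, 0.165 at most. It slides stiffly (about 11 N plus 12 N per m/s) and stays where it is left, though pushing a whole row of tins along can drag it in; it moves along its +y to go home, against a hard stop.
- riser: Fixed bamboo counter riser, 352 mm wide, 290 mm deep and 115 mm high, that the tray runs in under. Origin: middle of its front edge at counter level; x across, +y towards its back, the tray comes out to -y. When home, the tray's front edge still stands 80 mm out in front of it.
- nailbrush: Wooden nail brush, 92 x 38 x 30 mm, lying among the tins. A bystander. Origin: centre of its underside.
- peg_a: Wooden clothes peg, 74 x 11 x 15 mm, lying flat. A bystander. Origin: centre of its underside.
- peg_b: Wooden clothes peg, 74 x 11 x 15 mm, lying flat. A bystander. Origin: centre of its underside.
- pump_bottle: White soap pump bottle, 68 mm across, 174 mm high. A bystander. Origin: centre of its underside.
- jar: Glass jar with bamboo lid, 72 mm across, 91 mm high. A bystander. Origin: centre of its underside.
- soap_dish: Bamboo soap dish, 125 x 85 mm, with a bar of soap, 33 mm high. A bystander. Origin: centre of its underside.
Not all that is in view belongs to the job. Leave any turquoise look-alike of the small_a alone. What is shaped like the large_a but turquoise is not meant.

How it is judged:
At the end, for the whole second after the job is handed in: All five tins stand flat on the floor of the tray, at rest (slower than 20 mm/s), one row holding the three small ones and the other the two large ones, none hanging out over the front bevel by more than 10 mm, and the tray is fully home (within 6 mm) (y of small_a in the frame of tray_mouth between 0.036 and 0.3 m and x of small_a in the frame of tray_mouth between -0.125 and 0.125 m and z of each of small_a, small_b, small_row, large_a, large_row in the frame of tray_mouth below 0.012 m and angle between each of small_a, small_b, small_row, large_a, large_row's own z axis and vertical below 0.1 rad and y of small_b in the frame of tray_mouth between 0.036 and 0.3 m and x of small_b in the frame of tray_mouth between -0.125 and 0.125 m and y of small_row in the frame of tray_mouth between 0.036 and 0.3 m and x of small_row in the frame of tray_mouth between -0.125 and 0.125 m and y of large_a in the frame of tray_mouth between 0.046 and 0.3 m and x of large_a in the frame of tray_mouth between -0.125 and 0.125 m and y of large_row in the frame of tray_mouth between 0.046 and 0.3 m and x of large_row in the frame of tray_mouth between -0.125 and 0.125 m and ((x of each of small_a, small_b, small_row in the frame of tray_mouth above 0.035 m and x of each of large_a, large_row in the frame of tray_mouth below -0.035 m) or (x of each of small_a, small_b, small_row in the frame of tray_mouth below -0.035 m and x of each of large_a, large_row in the frame of tray_mouth above 0.035 m)) and value of joint tray below 0.006 m and linear speed of each of small_a, small_b, small_row, large_a, large_row below 0.02 m/s); the robot touches nothing.
It fails at once if a tin is tipped up (more than 25 degrees) (angle between any of small_a, small_b, small_row, large_a, large_row's own z axis and vertical above 0.44 rad).
It fails at once if a bystander is moved by more than 25 mm (distance of any of nailbrush, peg_a, peg_b, pump_bottle, jar, soap_dish from where it was at the start of the episode above 0.025 m).
It fails at once if the tray is slammed (moves in faster than 0.4 m/s) (velocity of joint tray below -0.4 m/s).
It also fails if it takes over 72 s, if anything falls off the work surface, if the arm or the gripper's body presses on something with over 40 N, if the wrist force passes 120 N, or if a joint passes its speed limit or range.

## Working session

There is one attempt and no reset: what is moved stays moved. The work goes in short steps, Python scripts to look and compute and a tool call to move; the robot and the scene stay as the last step left them, time stands still between calls to the robot, and variables do not carry over. Pictures are saved under pics/ and viewed, at most 12 in all, crops included, and the job is handed in when it is done.

Besides the shell and the picture viewer there is one more tool, called after "Call:" as name(argument=value, ...) on one line, values as JSON. move_arm: Moves the arm, as the interface text tells. Its arguments: {"type":"object","properties":{"plan":{"type":"array"},"force":{"type":"number"}},"required":["plan"]}

```bash
ls; mkdir -p pics
python3 - <<'E'
from plant import ctrl
import cv2,numpy as np
np.set_printoptions(precision=4,suppress=True)
s=ctrl.get_state();print(s)
for n in("top","scene"):
    im=ctrl.read_camera(n);cv2.imwrite(f"pics/{n}0.png",im[:,:,::-1]);m=ctrl.camera_model(n);print(n,m)
print(ctrl.camera_model("wrist"))
E
```

```text
pics
{'time': 0.0, 'qpos': array([-1.47  ,  0.2872,  1.5782, -0.    ,  1.2786, -0.15  ]), 'dq': array([ 0.0016,  0.0004,  0.0011, -0.0008,  0.0025,  0.0003]), 'joint_efforts': array([  0.0002, -40.5976, -29.2628,  -0.    ,   0.0058,   0.    ]), 'eef_pos': array([ 0.1675, -0.6532,  0.2299]), 'tcp_rot': array([ 0.9921,  0.1251,  0.    , -0.0012]), 'contact_force': array([ 0.3599,  0.0308, -0.6238]), 'wrist_torque': array([ 0.0099, -0.0196, -0.0319]), 'finger_force': 0.0, 'opening': 1.001121699989259}
top {'intrinsics': array([[538.4229,   0.    , 280.7619],
       [  0.    , 538.4229, 201.4859],
       [  0.    ,   0.    ,   1.    ]]), 'cam_to_world': array([[ 0.0185,  0.9972, -0.0719,  0.4404],
       [-0.9998,  0.0183, -0.0033, -0.1172],
       [-0.0019,  0.0719,  0.9974,  1.4134],
       [ 0.    ,  0.    ,  0.    ,  1.    ]])}
scene {'intrinsics': array([[402.0208,   0.    , 280.6519],
       [  0.    , 402.0208, 207.5757],
       [  0.    ,   0.    ,   1.    ]]), 'cam_to_world': array([[ 0.7958, -0.4794,  0.37  ,  0.8798],
       [ 0.6055,  0.6265, -0.4907, -0.5643],
       [ 0.0035,  0.6146,  0.7889,  0.8245],
       [ 0.    ,  0.    ,  0.    ,  1.    ]])}
{'intrinsics': array([[354.6559,   0.    , 282.1002],
       [  0.    , 354.6559, 211.9543],
       [  0.    ,   0.    ,   1.    ]]), 'tool_from_camera': array([[-0.0009,  0.9621,  0.2728,  0.0671],
       [ 1.    ,  0.001 , -0.0001,  0.0002],
       [-0.0003,  0.2728, -0.9621, -0.1434],
       [ 0.    ,  0.    ,  0.    ,  1.    ]])}
```

View pics/top0.png

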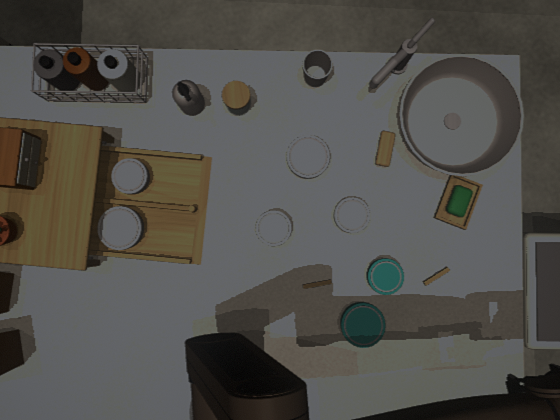

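View pics/scene0.png

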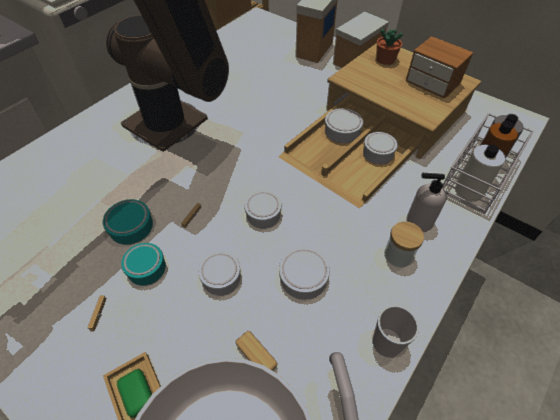

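Top view: the loose plain tins are at (308,157) large, (273,227) small and (351,214) small. The turquoise look-alikes at (385,275) and (362,324) are not meant. In the tray, the upper row (+x) holds a small tin at (129,176) and the lower row a large one at (122,228). The post is at about (194,208). I'll measure these and make one enlarged crop to confirm.

```bash
cat > h.py <<'E'
import numpy as np,cv2
from plant import ctrl
from scipy.spatial.transform import Rotation as R
np.set_printoptions(precision=4,suppress=True)
def ray(n,u,v,z):
    m=ctrl.camera_model(n);K=m["intrinsics"];T=m["cam_to_world"]
    d=T[:3,:3]@np.array([(u-K[0,2])/K[0,0],-(v-K[1,2])/K[1,1],-1]);o=T[:3,3]
    return o+d*(z-o[2])/d[2]
def proj(n,p):
    m=ctrl.camera_model(n);K=m["intrinsics"];T=m["cam_to_world"]
    c=T[:3,:3].T@(np.array(p)-T[:3,3]);return K[0,0]*c[0]/-c[2]+K[0,2],-K[1,1]*c[1]/-c[2]+K[1,2]
def circles(im,guess,rs=(15,26)):
    g=cv2.cvtColor(im,cv2.COLOR_RGB2GRAY);out=[]
    for u,v in guess:
        x0,y0=u-36,v-36;c=cv2.resize(g[y0:v+36,x0:u+36],None,fx=4,fy=4,interpolation=cv2.INTER_CUBIC)
        c=cv2.createCLAHE(4,(2,2)).apply(cv2.GaussianBlur(c,(0,0),2))
        k=cv2.HoughCircles(c,cv2.HOUGH_GRADIENT,1.5,400,param1=80,param2=15,minRadius=rs[0]*4,maxRadius=rs[1]*4)
        if k is None: out.append(None);continue
        a=k[0,0]/4;p=ray("top",x0+a[0],y0+a[1],.044);e=ray("top",x0+a[0]+a[2],y0+a[1],.044)
        out.append((x0+a[0],y0+a[1],np.linalg.norm(p-e)*2,p[:2]))
    return out
def top(name=None):
    im=ctrl.read_camera("top")
    if name: cv2.imwrite(f"pics/{name}.png",np.clip(im[:,:,::-1]*1.8,0,255).astype(np.uint8))
    return im
def st():
    s=ctrl.get_state();r=R.from_quat(s["tcp_rot"]).as_matrix()
    print("t",round(s["time"],2),"p",s["eef_pos"],"xax",r[:2,0],"F",s["contact_force"],"q",s["qpos"],"op",round(s["opening"],3));return s
E
python3 - <<'E'
from h import *
im=cv2.imread("pics/top0.png")[:,:,::-1].copy()
for c in circles(im,[(308,157),(273,227),(351,214),(129,176),(122,228),(385,275)]):print(c)
for n,u,v,z in [("post",194,208,.036),("mouthU",211,157,.0),("mouthL",207,263,.0),("wallU",202,157,.028),("wallL",194,261,.028),("riserU",103,126,.115),("riserL",98,268,.115),("brush",385,148,.03),("pegA",317,283,.015),("pegB",436,275,.015),("dish",458,201,.03),("jar",236,95,.091),("cup",317,66,.08)]:print(n,ray("top",u,v,z)[:2])
c=np.clip(cv2.resize(im[110:310,80:430],None,fx=2.28,fy=2.28,interpolation=cv2.INTER_CUBIC).astype(float)*1.7,0,255).astype(np.uint8)
cv2.imwrite("pics/c0.png",c[:,:,::-1])
E
```

```text
(np.float32(308.1875), np.float32(156.8125), np.float64(0.1167543568002905), array([ 0.6553, -0.1809]))
(np.float32(274.3125), np.float32(227.9375), np.float64(0.08423278953305449), array([ 0.4714, -0.0976]))
(np.float32(351.9375), np.float32(214.5625), np.float64(0.08471776941835157), array([ 0.5091, -0.2944]))
(np.float32(128.4375), np.float32(175.8125), np.float64(0.09163578986736229), array([0.5979, 0.2784]))
(np.float32(118.4375), np.float32(227.8125), np.float64(0.11218152032732524), array([0.4645, 0.2987]))
(np.float32(385.5625), np.float32(275.9375), np.float64(0.08381926227729383), array([ 0.3556, -0.3807]))
post [0.5189 0.1094]
mouthU [0.657  0.0743]
mouthL [0.3778 0.077 ]
wallU [0.6523 0.0939]
wallL [0.3835 0.1066]
riserU [0.711  0.3248]
riserL [0.3661 0.3223]
brush [ 0.6841 -0.3804]
pegA [ 0.3325 -0.2098]
pegB [ 0.3586 -0.5161]
dish [ 0.5497 -0.5689]
jar [0.8004 0.0039]
cup [ 0.8816 -0.1981]
```

View pics/c0.png

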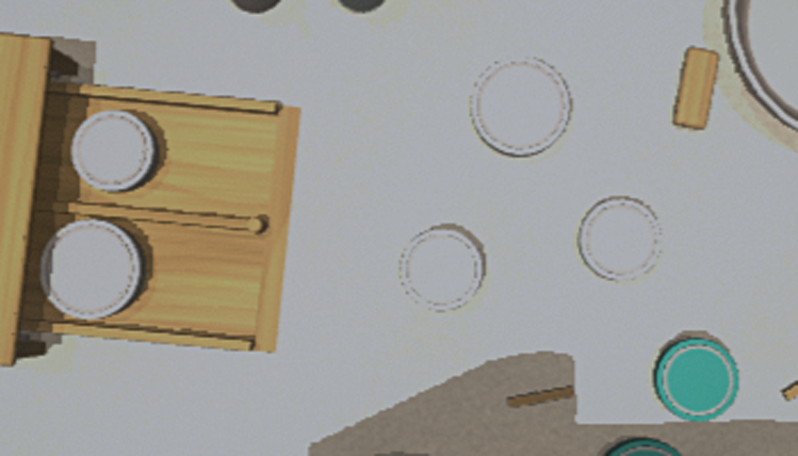

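Large_a at (520,107), small tins at (442,267) and (620,238) in the crop; the turquoise ones (697,378) and (645,450) are look-alikes and not meant. The tray is yawed a few degrees (bevel edge from (300,107) to (273,352)). Next step is fitting the tray frame.

Run:
```python
from h import *
f=lambda u,v,z:ray("top",80+u/2.28,110+v/2.28,z)[:2]
wU,wL,wUb=f(278,107,.028),f(254,346,.028),f(85,91,.028)
bU,bL=f(300,107,0),f(273,352,0);rU,rL=f(50,38,.115),f(15,365,.115);post=f(258,224,.036);wLb=f(55,327,.028)
for n,a,b in(("walls",wL,wU),("bev",bL,bU),("riser",rL,rU)):
    d=b-a;print(n,a,b,"len",np.linalg.norm(d),"deg",np.degrees(np.arctan2(d[1],d[0])))
for a,b in((wU,wUb),(wL,wLb)):
    d=b-a;print("ydir deg",np.degrees(np.arctan2(d[1],d[0])))
th=np.radians(-4.5);X=np.array([np.cos(th),np.sin(th)]);Y=np.array([-X[1],X[0]])
M=post-.009*Y;print("X",X,"Y",Y,"mouth from post",M,"from walls",(wU+wL)/2,"from bevel",(bU+bL)/2+.025*Y,"home",(rU+rL)/2-.08*Y)
print("joint",((rU+rL)/2-.08*Y-M)@Y)
for n,p in dict(L=(.6553,-.1809),A=(.4714,-.0976),B=(.5091,-.2944),sr=(.5979,.2784),lr=(.4645,.2987)).items():
    d=np.array(p)-M;print(n,d@X,d@Y)
```

```text
walls [0.3814 0.1132] [0.6525 0.0941] len 0.27172073436460115 deg -4.0312323642969075
bev [0.3738 0.0959] [0.6572 0.0728] len 0.28435565677828495 deg -4.655403236996032
riser [0.3606 0.3495] [0.7093 0.3274] len 0.3493769820280981 deg -3.6214597496602434
ydir deg 86.26666281218462
ydir deg 85.64569544806824
X [ 0.9969 -0.0785] Y [0.0785 0.9969] mouth from post [0.5175 0.1025] from walls [0.5169 0.1036] from bevel [0.5175 0.1093] home [0.5287 0.2587]
joint 0.15653545805303046
L 0.15960694156977626 -0.27174709018910653
A -0.03026179877787547 -0.20313250399348765
B 0.022762734743103353 -0.39636792736322746
sr 0.06634762394569552 0.18163348909974084
lr -0.06823386801757897 0.19140446760442886
```

```bash
cat >> h.py <<'E'
th=np.radians(-4.1);X=np.array([np.cos(th),np.sin(th)]);Y=np.array([-X[1],X[0]]);M=np.array([.517,.104])
def tray(p):
    d=np.array(p)[:2]-M;return np.array([d@X,d@Y])
def pose(c,D,h,z):
    "TCP so that tin centre c (tray xy) lies D ahead of it along heading h (deg from +Y to +X)"
    h=np.radians(h);c=np.array(c)-D*np.array([np.sin(h),np.cos(h)]);w=M+c[0]*X+c[1]*Y
    return np.array([w[0],w[1],z,th+np.pi/2-h])
def cur():
    s=st();r=R.from_quat(s["tcp_rot"]).as_matrix();return np.array([*s["eef_pos"],np.arctan2(r[1,0],r[0,0])])
def plan(chunks,start=None):
    a=cur() if start is None else start
    for ch in chunks:
        out=[]
        for b in ch:
            d=b-a;x=np.array([np.cos(a[3]),np.sin(a[3])]);y=np.array([x[1],-x[0]])
            out.append("{x:%.3f y:%.3f z:%.3f yaw:%.3f}"%(d[:2]@x,d[:2]@y,-d[2],-d[3]))
        print(" ".join(out));a=ch[-1]
def lin(a,b,n):return [a+(b-a)*(i+1)/n for i in range(n)]
E
python3 - <<'E'
from h import *
a=cur();b=pose((-.03,-.203),.075,34,.12)
m=lin(a,b,12);plan([m[:5],m[5:10],m[10:]+[b]*2])
E
```

```text
t 0.1 p [ 0.1675 -0.6533  0.2301] xax [0.9687 0.2482] F [-0.2437 -0.1391 -0.1986] q [-1.47    0.2871  1.5781  0.      1.2786 -0.15  ] op 0.999
t 0.1 p [ 0.1675 -0.6533  0.2301] xax [0.9687 0.2482] F [-0.2437 -0.1391 -0.1986] q [-1.47    0.2871  1.5781  0.      1.2786 -0.15  ] op 0.999
{x:0.031 y:-0.035 z:0.009 yaw:-0.055} {x:0.062 y:-0.070 z:0.018 yaw:-0.109} {x:0.094 y:-0.105 z:0.028 yaw:-0.164} {x:0.125 y:-0.139 z:0.037 yaw:-0.218} {x:0.156 y:-0.174 z:0.046 yaw:-0.273}
{x:0.039 y:-0.025 z:0.009 yaw:-0.055} {x:0.079 y:-0.050 z:0.018 yaw:-0.109} {x:0.118 y:-0.075 z:0.028 yaw:-0.164} {x:0.158 y:-0.101 z:0.037 yaw:-0.218} {x:0.197 y:-0.126 z:0.046 yaw:-0.273}
{x:0.045 y:-0.014 z:0.009 yaw:-0.055} {x:0.089 y:-0.027 z:0.018 yaw:-0.109} {x:0.089 y:-0.027 z:0.018 yaw:-0.109} {x:0.089 y:-0.027 z:0.018 yaw:-0.109}
```

Call:
move_arm(plan=[{"x": 0.031,"y": -0.035,"z": 0.009,"yaw": -0.055,"fingers": 0.25},{"x": 0.062,"y": -0.07,"z": 0.018,"yaw": -0.109,"fingers": 0.25},{"x": 0.094,"y": -0.105,"z": 0.028,"yaw": -0.164,"fingers": 0.25},{"x": 0.125,"y": -0.139,"z": 0.037,"yaw": -0.218,"fingers": 0.25},{"x": 0.156,"y": -0.174,"z": 0.046,"yaw": -0.273,"fingers": 0.25}], force=20)

```text
time: 0.6
eef_pos: [0.2759, -0.4445, 0.1844]
tcp_rot: [0.966, 0.26, 0.0, -0.0]
contact_force: [1.3, -0.5, 0.4]
opening: 0.747
finger_force: 0.0
```

Call:
move_arm(plan=[{"x": 0.039,"y": -0.025,"z": 0.009,"yaw": -0.055,"fingers": 0.25},{"x": 0.079,"y": -0.05,"z": 0.018,"yaw": -0.109,"fingers": 0.25},{"x": 0.118,"y": -0.075,"z": 0.028,"yaw": -0.164,"fingers": 0.25},{"x": 0.158,"y": -0.101,"z": 0.037,"yaw": -0.218,"fingers": 0.25},{"x": 0.197,"y": -0.126,"z": 0.046,"yaw": -0.273,"fingers": 0.25}])

```text
time: 1.1
eef_pos: [0.3833, -0.2369, 0.1387]
tcp_rot: [0.921, 0.389, 0.0, -0.0]
contact_force: [1.1, -0.5, -0.7]
opening: 0.752
finger_force: 0.0
```

Call:
move_arm(plan=[{"x": 0.045,"y": -0.014,"z": 0.009,"yaw": -0.055,"fingers": 0.25},{"x": 0.089,"y": -0.027,"z": 0.018,"yaw": -0.109,"fingers": 0.25},{"x": 0.089,"y": -0.027,"z": 0.018,"yaw": -0.109,"fingers": 0.25},{"x": 0.089,"y": -0.027,"z": 0.018,"yaw": -0.109,"fingers": 0.25}])

```text
time: 1.5
eef_pos: [0.4258, -0.1553, 0.1208]
tcp_rot: [0.899, 0.439, -0.0, -0.0]
contact_force: [-1.1, 0.6, 0.4]
opening: 0.75
finger_force: 0.0
```

Run:
```python
from h import *
a=cur();b=pose((-.03,-.203),.075,34,.012)
print("want",pose((-.03,-.203),.075,34,.12))
plan([lin(a,b,3)+[b]*2])
s=ctrl.get_state();T=ctrl.camera_model("wrist")
im=ctrl.read_camera("wrist");cv2.imwrite("pics/w1.png",im[:,:,::-1])
```

```text
t 1.5 p [ 0.4258 -0.1553  0.1208] xax [0.6149 0.7886] F [-1.1422  0.598   0.425 ] q [-0.574  -0.0871  2.1969 -0.0005  1.0329  0.0885] op 0.75
want [ 0.4263 -0.1554  0.12    0.9058]
t 1.5 p [ 0.4258 -0.1553  0.1208] xax [0.6149 0.7886] F [-1.1422  0.598   0.425 ] q [-0.574  -0.0871  2.1969 -0.0005  1.0329  0.0885] op 0.75
{x:0.000 y:0.000 z:0.036 yaw:0.001} {x:0.000 y:0.000 z:0.073 yaw:0.002} {x:0.000 y:0.000 z:0.109 yaw:0.003} {x:0.000 y:0.000 z:0.109 yaw:0.003} {x:0.000 y:0.000 z:0.109 yaw:0.003}
```

View pics/w1.png

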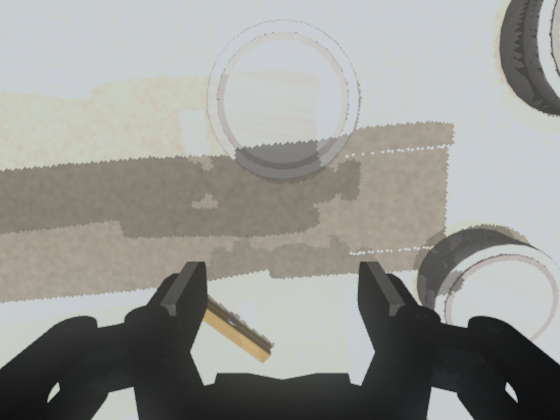

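The wrist view shows small_a centred between the fingers at (283,100), with small_b off to the right (500,300) and the peg well behind. I'll descend and push.

Call:
move_arm(plan=[{"x": 0,"y": 0,"z": 0.036,"yaw": 0,"fingers": 0.25},{"x": 0,"y": 0,"z": 0.073,"yaw": 0,"fingers": 0.25},{"x": 0,"y": 0,"z": 0.109,"yaw": 0,"fingers": 0.25},{"x": 0,"y": 0,"z": 0.109,"yaw": 0,"fingers": 0.25}])

```text
time: 1.95
eef_pos: [0.4217, -0.1557, 0.0081]
tcp_rot: [0.9, 0.436, -0.003, -0.005]
contact_force: [-0.2, 0.2, -0.9]
opening: 0.748
finger_force: 0.0
```

Call:
move_arm(plan=[{"x": 0.015,"y": 0,"z": 0,"yaw": 0,"fingers": 0.25},{"x": 0.03,"y": 0,"z": 0,"yaw": 0,"fingers": 0.25},{"x": 0.045,"y": 0,"z": 0,"yaw": 0,"fingers": 0.25},{"x": 0.06,"y": 0,"z": 0,"yaw": 0,"fingers": 0.25},{"x": 0.08,"y": 0,"z": 0,"yaw": 0,"fingers": 0.25}])

```text
time: 2.45
eef_pos: [0.4767, -0.0951, 0.0147]
tcp_rot: [0.9, 0.436, 0.001, 0.001]
contact_force: [0.6, -1.6, -0.9]
opening: 0.751
finger_force: 0.3
```

Run:
```python
from h import *
a=cur();t=tray(a);h=np.radians(90-4.1)-a[3];print("tcp tray",t,"tin if D=.044",t+.044*np.array([np.sin(h),np.cos(h)]))
im=top()
g=proj("top",[*(M+(t+.044*np.array([np.sin(h),np.cos(h)]))@np.array([X,Y])),.044]);print(g)
wim=ctrl.read_camera("wrist");cv2.imwrite("pics/w2.png",np.hstack([cv2.resize(wim,(400,300)),cv2.resize(im[110:310,80:347],(400,300))])[:,:,::-1])
```

```text
t 2.45 p [ 0.4767 -0.0951  0.0147] xax [0.6192 0.7852] F [ 0.6236 -1.551  -0.9071] q [-0.4058  0.1752  2.1635 -0.0007  0.7998  0.2624] op 0.751
tcp tray [-0.026  -0.2015] tin if D=.044 [-0.0013 -0.1651]
(np.float64(260.0303928529434), np.float64(214.9039575998185))
```

View pics/w2.png

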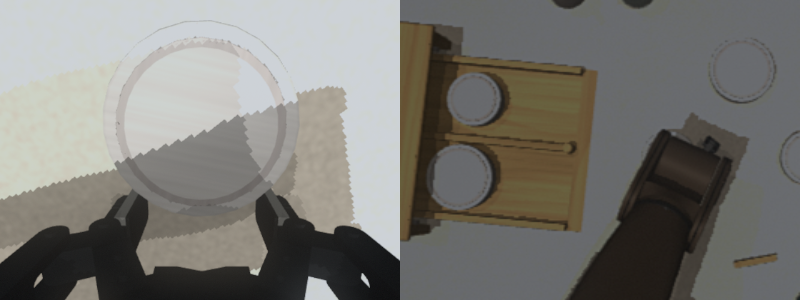

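The left pane shows small_a seated squarely against both fingers, with its centre near (281,164) in full-size wrist pixels. Next I'll check the actual D and plan the push into the +x row.

```bash
cat >> h.py <<'E'
def wray(u,v,z):
    s=ctrl.get_state();m=ctrl.camera_model("wrist");K=m["intrinsics"];W=np.eye(4);W[:3,:3]=R.from_quat(s["tcp_rot"]).as_matrix();W[:3,3]=s["eef_pos"]
    T=W@m["tool_from_camera"];d=T[:3,:3]@np.array([(u-K[0,2])/K[0,0],-(v-K[1,2])/K[1,1],-1]);o=T[:3,3]
    return (o+d*(z-o[2])/d[2])[:2]
E
python3 - <<'E'
from h import *
l,r,c,t,b=[wray(u,v,.044) for u,v in((146,164),(417,164),(281,164),(281,28),(281,301))]
print("w",np.linalg.norm(l-r),np.linalg.norm(t-b));cc=(t+b)/2;print(cc,tray(cc),"D",np.linalg.norm(cc-cur()[:2]))
D=.045;z=.014
P=lambda x,y,h:pose((x,y),D,h,z)
a=P(-.001,-.165,34);p1=P(.068,-.07,34);p2=P(.068,-.0,0);p3=P(.068,.09,0)
mid=[P(.068,-.07+.014*i,34*(1-i/5)) for i in range(1,6)]
plan([lin(cur(),p1,5),mid,lin(p2,p3,5)])
E
```

```text
w 0.08743913268148308 0.08920775911641038
t 2.55 p [ 0.4776 -0.0943  0.0148] xax [0.6169 0.7871] F [ 1.1887 -0.4637  0.4315] q [-0.4037  0.1758  2.1625  0.0001  0.7989  0.2609] op 0.747
[ 0.5049 -0.057 ] [-0.0006 -0.1614] D 0.04619669108753738
t 2.55 p [ 0.4776 -0.0943  0.0148] xax [0.6169 0.7871] F [ 1.1887 -0.4637  0.4315] q [-0.4037  0.1758  2.1625  0.0001  0.7989  0.2609] op 0.747
t 2.55 p [ 0.4776 -0.0943  0.0148] xax [0.6169 0.7871] F [ 1.1887 -0.4637  0.4315] q [-0.4037  0.1758  2.1625  0.0001  0.7989  0.2609] op 0.747
{x:0.023 y:0.001 z:0.000 yaw:0.000} {x:0.046 y:0.002 z:0.000 yaw:0.000} {x:0.069 y:0.003 z:0.001 yaw:0.000} {x:0.092 y:0.003 z:0.001 yaw:0.000} {x:0.115 y:0.004 z:0.001 yaw:0.000}
{x:0.012 y:-0.003 z:-0.000 yaw:-0.119} {x:0.024 y:-0.005 z:-0.000 yaw:-0.237} {x:0.038 y:-0.008 z:-0.000 yaw:-0.356} {x:0.051 y:-0.011 z:-0.000 yaw:-0.475} {x:0.066 y:-0.014 z:-0.000 yaw:-0.593}
{x:0.018 y:-0.000 z:-0.000 yaw:-0.000} {x:0.036 y:-0.000 z:-0.000 yaw:-0.000} {x:0.054 y:-0.000 z:-0.000 yaw:-0.000} {x:0.072 y:-0.000 z:-0.000 yaw:-0.000} {x:0.090 y:-0.000 z:-0.000 yaw:-0.000}
```

Call:
move_arm(plan=[{"x": 0.023,"y": 0.001,"z": 0,"yaw": 0,"fingers": 0.25},{"x": 0.046,"y": 0.002,"z": 0,"yaw": 0,"fingers": 0.25},{"x": 0.069,"y": 0.003,"z": 0,"yaw": 0,"fingers": 0.25},{"x": 0.092,"y": 0.003,"z": 0,"yaw": 0,"fingers": 0.25},{"x": 0.115,"y": 0.004,"z": 0,"yaw": 0,"fingers": 0.25}])

```text
time: 3.05
eef_pos: [0.5504, -0.0067, 0.0141]
tcp_rot: [0.899, 0.437, 0.0, 0.001]
contact_force: [-0.8, -0.8, 0.1]
opening: 0.75
finger_force: 0.9
```

Call:
move_arm(plan=[{"x": 0.012,"y": -0.003,"z": 0,"yaw": -0.119,"fingers": 0.25},{"x": 0.024,"y": -0.005,"z": 0,"yaw": -0.237,"fingers": 0.25},{"x": 0.038,"y": -0.008,"z": 0,"yaw": -0.356,"fingers": 0.25},{"x": 0.051,"y": -0.011,"z": 0,"yaw": -0.475,"fingers": 0.25},{"x": 0.066,"y": -0.014,"z": 0,"yaw": -0.593,"fingers": 0.25}])

```text
time: 3.55
eef_pos: [0.5806, 0.0534, 0.0144]
tcp_rot: [0.731, 0.682, 0.001, 0.001]
contact_force: [0.0, -1.0, 1.3]
opening: 0.751
finger_force: 1.0
```

Run:
```python
from h import *
a=cur();print("tcp tray",tray(a))
im=top();wim=ctrl.read_camera("wrist");cv2.imwrite("pics/w3.png",np.hstack([cv2.resize(wim,(400,300)),cv2.resize(im[110:310,80:347],(400,300))])[:,:,::-1])
plan([lin(a,pose((.068,.09),.045,0,.014),5)])
```

```text
t 3.55 p [0.5806 0.0534 0.0144] xax [0.0689 0.9976] F [ 0.0314 -1.0195  1.25  ] q [-0.0818  0.3582  1.9289 -0.0011  0.8516 -0.0122] op 0.751
tcp tray [ 0.0671 -0.0459]
t 3.65 p [0.5808 0.0545 0.0143] xax [0.072  0.9974] F [-0.1665 -0.3682 -0.1346] q [-0.0803  0.3588  1.9284 -0.0001  0.8513 -0.0081] op 0.753
{x:0.017 y:0.000 z:-0.000 yaw:-0.003} {x:0.035 y:0.000 z:0.000 yaw:-0.002} {x:0.053 y:0.000 z:0.000 yaw:-0.002} {x:0.072 y:0.001 z:0.000 yaw:-0.001} {x:0.090 y:0.001 z:0.000 yaw:-0.001}
```

View pics/w3.png

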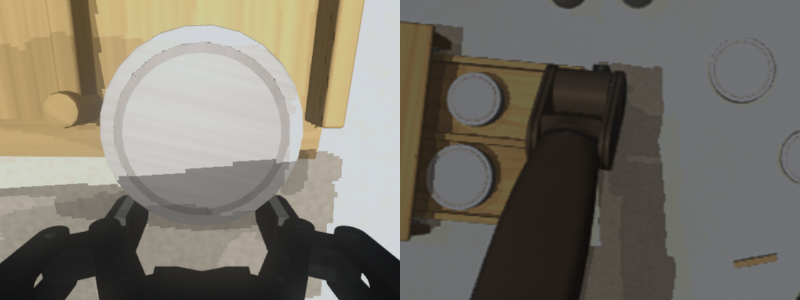

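Left pane: small_a sits centred at the mouth of the +x row, between the post (62,107) and the outer wall (325,60). I'll continue straight in.

Call:
move_arm(plan=[{"x": 0.018,"y": 0,"z": -0.001,"yaw": 0,"fingers": 0.25},{"x": 0.036,"y": 0,"z": -0.002,"yaw": 0,"fingers": 0.25},{"x": 0.054,"y": 0,"z": -0.002,"yaw": 0,"fingers": 0.25},{"x": 0.074,"y": 0,"z": -0.002,"yaw": 0,"fingers": 0.25},{"x": 0.09,"y": 0,"z": -0.002,"yaw": 0,"fingers": 0.25}])

```text
time: 4.15
eef_pos: [0.586, 0.144, 0.0153]
tcp_rot: [0.733, 0.68, -0.0, 0.001]
contact_force: [0.2, -1.6, 1.5]
opening: 0.748
finger_force: 1.1
```

Call:
move_arm(plan=[{"x": 0,"y": 0,"z": 0,"yaw": 0,"fingers": 0.25},{"x": -0.03,"y": 0,"z": -0.01,"yaw": 0,"fingers": 0.25},{"x": -0.07,"y": 0,"z": -0.05,"yaw": 0,"fingers": 0.25},{"x": -0.11,"y": 0,"z": -0.1,"yaw": 0,"fingers": 0.25}])

```text
time: 4.55
eef_pos: [0.5768, 0.0462, 0.0977]
tcp_rot: [0.732, 0.681, -0.002, -0.002]
contact_force: [0.9, -0.8, 0.3]
opening: 0.755
finger_force: 0.0
```

Run:
```python
from h import *
a=cur();print("tcp tray",tray(a))
im=ctrl.read_camera("wrist");cv2.imwrite("pics/w4.png",im[:,:,::-1])
# L: tray (.160,-.275) -> (-.068,-.11)
c0=np.array([.160,-.275]);c1=np.array([-.068,-.11]);d=c1-c0;h=np.degrees(np.arctan2(d[0],d[1]));print("h",h)
for H in (-54,-45,-35):
    b=pose(c0,.057+.03,H,.1);print(H,b)
```

```text
t 4.55 p [0.5768 0.0462 0.0977] xax [0.073  0.9973] F [ 0.9279 -0.7832  0.314 ] q [-0.0951  0.2257  1.9125 -0.0004  1.0077 -0.0219] op 0.755
tcp tray [ 0.0637 -0.0533]
h -54.1073343122544
-54 [ 0.7235 -0.2378  0.1     2.4417]
-45 [ 0.7139 -0.2475  0.1     2.2846]
-35 [ 0.7016 -0.2564  0.1     2.1101]
```

Run:
```python
from h import *
H=-57;c0=(.160,-.275)
a=cur();b=pose(c0,.057+.03,H,.1);g=b.copy();g[2]=.014
m=lin(a,b,8);print(b);plan([m[:5],m[5:]+[b],[b]+lin(b,g,3)+[g]])
```

```text
t 4.6 p [0.5821 0.0418 0.1065] xax [0.0752 0.9972] F [ 3.423  -1.5248  2.8487] q [-0.1007  0.2171  1.9044 -0.0036  1.0102 -0.0235] op 0.755
[ 0.7263 -0.2342  0.1     2.4941]
t 4.6 p [0.5821 0.0418 0.1065] xax [0.0752 0.9972] F [ 3.423  -1.5248  2.8487] q [-0.1007  0.2171  1.9044 -0.0036  1.0102 -0.0235] op 0.755
{x:-0.033 y:0.021 z:0.001 yaw:-0.125} {x:-0.066 y:0.041 z:0.002 yaw:-0.250} {x:-0.099 y:0.062 z:0.002 yaw:-0.374} {x:-0.132 y:0.082 z:0.003 yaw:-0.499} {x:-0.165 y:0.103 z:0.004 yaw:-0.624}
{x:-0.039 y:-0.003 z:0.001 yaw:-0.125} {x:-0.078 y:-0.005 z:0.002 yaw:-0.250} {x:-0.117 y:-0.008 z:0.002 yaw:-0.374} {x:-0.117 y:-0.008 z:0.002 yaw:-0.374}
{x:0.000 y:0.000 z:-0.000 yaw:-0.000} {x:0.000 y:0.000 z:0.029 yaw:-0.000} {x:0.000 y:0.000 z:0.057 yaw:-0.000} {x:0.000 y:0.000 z:0.086 yaw:-0.000} {x:0.000 y:0.000 z:0.086 yaw:-0.000}
```

Call:
move_arm(plan=[{"x": -0.032,"y": 0.021,"z": 0,"yaw": -0.125,"fingers": 0.25},{"x": -0.064,"y": 0.041,"z": 0,"yaw": -0.25,"fingers": 0.25},{"x": -0.096,"y": 0.062,"z": 0,"yaw": -0.374,"fingers": 0.25},{"x": -0.127,"y": 0.082,"z": 0,"yaw": -0.499,"fingers": 0.25},{"x": -0.158,"y": 0.103,"z": 0,"yaw": -0.624,"fingers": 0.25}])

```text
time: 5.1
eef_pos: [0.67, -0.1194, 0.0985]
tcp_rot: [0.486, 0.874, -0.0, -0.0]
contact_force: [0.3, -0.2, 0.0]
opening: 0.75
finger_force: 0.0
```

Call:
move_arm(plan=[{"x": -0.039,"y": -0.003,"z": 0.002,"yaw": -0.125,"fingers": 0.25},{"x": -0.078,"y": -0.005,"z": 0.004,"yaw": -0.25,"fingers": 0.25},{"x": -0.117,"y": -0.008,"z": 0.006,"yaw": -0.374,"fingers": 0.25},{"x": -0.117,"y": -0.008,"z": 0.006,"yaw": -0.374,"fingers": 0.25},{"x": -0.117,"y": -0.008,"z": 0.006,"yaw": -0.374,"fingers": 0.25}])

```text
time: 5.6
eef_pos: [0.7237, -0.2223, 0.0918]
tcp_rot: [0.319, 0.948, 0.0, -0.001]
contact_force: [-0.0, 0.9, -0.3]
opening: 0.749
finger_force: 0.0
```

Run:
```python
from h import *
g=pose((.160,-.275),.087,-57,.014)
a=cur();plan([lin(a,g,3)+[g]]);im=top()
for c in circles(im,[(128,176),(118,228),(165,177),(308,157),(351,214)]):print(c, None if c is None else tray(c[3]))
wim=ctrl.read_camera("wrist");cv2.imwrite("pics/w5.png",np.hstack([cv2.resize(wim,(400,300)),cv2.resize(im[110:310,80:347],(400,300))])[:,:,::-1])
```

```text
t 5.6 p [ 0.7237 -0.2223  0.0918] xax [-0.7968  0.6043] F [-0.0066  0.9311 -0.2686] q [-0.4318  0.5851  1.4377  0.0003  1.1203 -1.3538] op 0.749
t 5.6 p [ 0.7237 -0.2223  0.0918] xax [-0.7968  0.6043] F [-0.0066  0.9311 -0.2686] q [-0.4318  0.5851  1.4377  0.0003  1.1203 -1.3538] op 0.749
{x:-0.003 y:-0.003 z:0.026 yaw:-0.000} {x:-0.006 y:-0.005 z:0.052 yaw:-0.001} {x:-0.009 y:-0.008 z:0.078 yaw:-0.001} {x:-0.009 y:-0.008 z:0.078 yaw:-0.001}
(np.float32(125.9375), np.float32(175.4375), np.float64(0.08760781144185192), array([0.5987, 0.2848])) [0.0686 0.1862]
(np.float32(119.3125), np.float32(227.8125), np.float64(0.11008232631870583), array([0.4645, 0.2965])) [-0.0661  0.1882]
(np.float32(165.9375), np.float32(178.6875), np.float64(0.09599081022984626), array([0.5922, 0.1821])) [0.0694 0.0833]
(np.float32(310.8125), np.float32(151.1875), np.float64(0.13223831078294432), array([ 0.67  , -0.1875])) [ 0.1734 -0.2798]
(np.float32(352.3125), np.float32(213.4375), np.float64(0.09408049176922939), array([ 0.512 , -0.2954])) [ 0.0235 -0.3987]
```

View pics/w5.png

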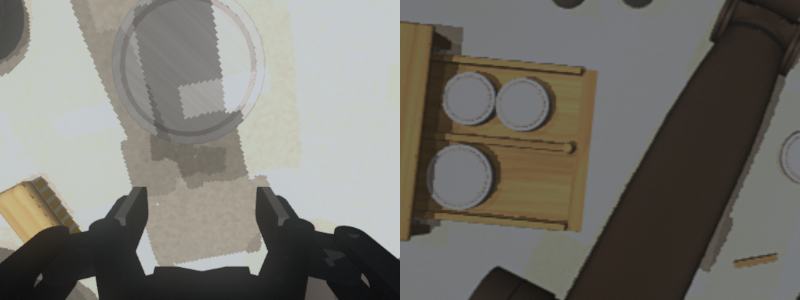

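The right pane shows small_a in the +x row, touching small_row (0.069, 0.087 in the tray frame). In the left pane large_a is at (187,68), about 8 mm off centre, which the planned shift covers. The brush at (40,215) stays clear.

Call:
move_arm(plan=[{"x": -0.003,"y": -0.008,"z": 0.02,"yaw": 0,"fingers": 0.25},{"x": -0.009,"y": -0.008,"z": 0.05,"yaw": 0,"fingers": 0.25},{"x": -0.009,"y": -0.008,"z": 0.077,"yaw": 0,"fingers": 0.25},{"x": -0.009,"y": -0.008,"z": 0.077,"yaw": 0,"fingers": 0.25}])

```text
time: 6.1
eef_pos: [0.7222, -0.23, 0.008]
tcp_rot: [0.317, 0.949, 0.001, -0.006]
contact_force: [-0.7, 0.8, 0.1]
opening: 0.747
finger_force: 0.0
```

Call:
move_arm(plan=[{"x": 0.015,"y": 0,"z": 0,"yaw": 0,"fingers": 0.25},{"x": 0.03,"y": 0,"z": 0,"yaw": 0,"fingers": 0.25},{"x": 0.045,"y": 0,"z": 0,"yaw": 0,"fingers": 0.25},{"x": 0.06,"y": 0,"z": 0,"yaw": 0,"fingers": 0.25},{"x": 0.075,"y": 0,"z": 0,"yaw": 0,"fingers": 0.25}])

```text
time: 6.6
eef_pos: [0.6669, -0.1869, 0.0165]
tcp_rot: [0.317, 0.949, -0.0, 0.001]
contact_force: [0.5, -0.2, -0.7]
opening: 0.75
finger_force: 0.4
```

```bash
cat >> h.py <<'E'
def wtin(rad,z=.044):
    "tin ahead of the fingers in the wrist view: Hough circle, rim points cast to z"
    im=ctrl.read_camera("wrist");g=cv2.createCLAHE(3,(4,4)).apply(cv2.GaussianBlur(cv2.cvtColor(im,cv2.COLOR_RGB2GRAY),(0,0),2))
    k=cv2.HoughCircles(g,cv2.HOUGH_GRADIENT,1.5,30,param1=60,param2=25,minRadius=90,maxRadius=190)
    for u,v,r in (k[0] if k is not None else [])[:6]:
        p=[wray(u+r*np.cos(t),v+r*np.sin(t),z) for t in np.linspace(0,6.28,37)[:-1]];c=np.mean(p,0)
        print("circ",u,v,r,"dia",2*np.mean(np.linalg.norm(p-c,axis=1)),"tray",tray(c),"D",np.linalg.norm(c-ctrl.get_state()["eef_pos"][:2]))
    return im
E
python3 - <<'E'
from h import *
a=cur();print(tray(a));im=wtin(.056);cv2.imwrite("pics/w6.png",im[:,:,::-1])
E
```

```text
t 6.6 p [ 0.6669 -0.1869  0.0165] xax [-0.7996  0.6005] F [ 0.4997 -0.2365 -0.7309] q [-0.4194  0.5523  1.6433 -0.0003  0.9439 -1.3458] op 0.75
[ 0.1703 -0.2794]
circ 281.25 131.25 154.35 dia 0.09767260121214197 tray [ 0.1156 -0.2464] D 0.06136012546374498
circ 263.25 158.25 169.35 dia 0.11070195407432289 tray [ 0.1202 -0.2564] D 0.0525976463121449
circ 302.25 180.75 189.15 dia 0.1272452032641857 tray [ 0.1344 -0.2502] D 0.043722439918414686
circ 264.75 105.75 174.3 dia 0.10743405778467434 tray [ 0.1067 -0.2468] D 0.06889584002597388
circ 311.25 144.75 169.35 dia 0.10898852419555326 tray [ 0.125  -0.2409] D 0.05692336360581584
circ 297.75 105.75 175.95 dia 0.10846049657736523 tray [ 0.1124 -0.2382] D 0.06851364238431074
```

Run:
```python
from h import *
D=.059;z=.0155;P=lambda x,y,h:pose((x,y),D,h,z)
a=cur();b=P(-.068,-.145,-57);m=lin(a,b,10)
t=[P(-.068,-.145+.007*i,-57*(1-i/8)) for i in range(1,9)]
print(b,t[-1]);plan([m[:5],m[5:],t[:4],t[4:]+[t[-1]]])
```

```text
t 6.65 p [ 0.665  -0.1852  0.0159] xax [-0.8  0.6] F [-0.0011  1.3931 -1.0815] q [-0.4183  0.5507  1.6471  0.0002  0.9457 -1.3457] op 0.75
[ 0.4859 -0.0714  0.0155  2.4941] [ 0.4386 -0.0388  0.0155  1.4992]
t 6.65 p [ 0.665  -0.1852  0.0159] xax [-0.8  0.6] F [-0.0011  1.3931 -1.0815] q [-0.4183  0.5507  1.6471  0.0002  0.9457 -1.3457] op 0.75
{x:0.021 y:-0.002 z:0.000 yaw:0.000} {x:0.042 y:-0.003 z:0.000 yaw:0.001} {x:0.063 y:-0.005 z:0.000 yaw:0.001} {x:0.085 y:-0.007 z:0.000 yaw:0.002} {x:0.106 y:-0.008 z:0.000 yaw:0.002}
{x:0.021 y:-0.002 z:0.000 yaw:0.000} {x:0.042 y:-0.003 z:0.000 yaw:0.001} {x:0.063 y:-0.005 z:0.000 yaw:0.001} {x:0.085 y:-0.007 z:0.000 yaw:0.002} {x:0.106 y:-0.008 z:0.000 yaw:0.002}
{x:0.004 y:-0.001 z:-0.000 yaw:0.124} {x:0.009 y:-0.003 z:-0.000 yaw:0.249} {x:0.015 y:-0.004 z:-0.000 yaw:0.373} {x:0.022 y:-0.005 z:-0.000 yaw:0.497}
{x:0.007 y:-0.004 z:-0.000 yaw:0.124} {x:0.014 y:-0.008 z:-0.000 yaw:0.249} {x:0.023 y:-0.011 z:-0.000 yaw:0.373} {x:0.032 y:-0.015 z:-0.000 yaw:0.497} {x:0.032 y:-0.015 z:-0.000 yaw:0.497}
```

Call:
move_arm(plan=[{"x": 0.021,"y": -0.002,"z": 0,"yaw": 0,"fingers": 0.25},{"x": 0.042,"y": -0.003,"z": 0,"yaw": 0,"fingers": 0.25},{"x": 0.063,"y": -0.005,"z": 0,"yaw": 0,"fingers": 0.25},{"x": 0.085,"y": -0.007,"z": 0,"yaw": 0,"fingers": 0.25},{"x": 0.106,"y": -0.008,"z": 0,"yaw": 0,"fingers": 0.25}])

```text
time: 7.15
eef_pos: [0.5782, -0.1302, 0.0171]
tcp_rot: [0.317, 0.949, -0.0, 0.002]
contact_force: [1.0, -1.0, 1.2]
opening: 0.753
finger_force: 0.8
```

Call:
move_arm(plan=[{"x": 0.024,"y": -0.002,"z": 0,"yaw": 0,"fingers": 0.25},{"x": 0.048,"y": -0.004,"z": 0,"yaw": 0,"fingers": 0.25},{"x": 0.072,"y": -0.005,"z": 0,"yaw": 0,"fingers": 0.25},{"x": 0.091,"y": -0.007,"z": 0,"yaw": 0,"fingers": 0.25},{"x": 0.105,"y": -0.008,"z": 0,"yaw": 0,"fingers": 0.25}])

```text
time: 7.65
eef_pos: [0.4891, -0.0732, 0.0168]
tcp_rot: [0.317, 0.949, -0.0, 0.002]
contact_force: [1.1, -0.6, -0.3]
opening: 0.748
finger_force: 0.6
```

Run:
```python
from h import *
cur();a=cur();print(tray(a))
h=np.radians(-57);print("c est",tray(a)+.059*np.array([np.sin(h),np.cos(h)]))
wim=wtin(.056);im=top();cv2.imwrite("pics/w7.png",np.hstack([cv2.resize(wim,(400,300)),cv2.resize(im[110:310,80:347],(400,300))])[:,:,::-1])
```

```text
t 7.65 p [ 0.4891 -0.0732  0.0168] xax [-0.7996  0.6005] F [ 1.1089 -0.62   -0.3123] q [-0.3539  0.1877  2.1434 -0.0002  0.807  -1.2804] op 0.748
t 7.65 p [ 0.4891 -0.0732  0.0168] xax [-0.7996  0.6005] F [ 1.1089 -0.62   -0.3123] q [-0.3539  0.1877  2.1434 -0.0002  0.807  -1.2804] op 0.748
[-0.0151 -0.1787]
c est [-0.0646 -0.1466]
circ 282.75 132.75 154.2 dia 0.09771687945936335 tray [-0.0695 -0.1459] D 0.06089990129372426
circ 251.25 144.75 184.2 dia 0.11874610248933881 tray [-0.0707 -0.1572] D 0.05703019830430333
circ 306.75 105.75 180.9 dia 0.11153569147819017 tray [-0.0716 -0.1356] D 0.06851944586023805
circ 251.25 174.75 189.15 dia 0.12636806593139382 tray [-0.0622 -0.163 ] D 0.047103809156294876
circ 305.25 161.25 174.3 dia 0.11438363608693976 tray [-0.057  -0.1452] D 0.051117897021890304
circ 257.25 113.25 142.95 dia 0.08854602012844079 tray [-0.0793 -0.1491] D 0.06804382170830708
```

View pics/w7.png

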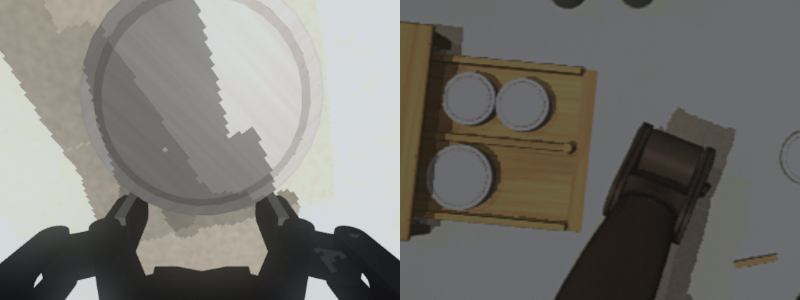

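The left pane shows large_a seated on both fingers, lid-ring centre (283,133) full-size, tray frame about (-0.068,-0.146). Next I swing the heading round to the row.

Call:
move_arm(plan=[{"x": 0.005,"y": -0.001,"z": 0,"yaw": 0.124,"fingers": 0.25},{"x": 0.01,"y": -0.003,"z": 0,"yaw": 0.249,"fingers": 0.25},{"x": 0.016,"y": -0.004,"z": 0,"yaw": 0.373,"fingers": 0.25},{"x": 0.023,"y": -0.005,"z": 0,"yaw": 0.497,"fingers": 0.25}])

```text
time: 8.15
eef_pos: [0.469, -0.0645, 0.0165]
tcp_rot: [0.542, 0.84, 0.0, 0.002]
contact_force: [0.6, -1.4, 1.2]
opening: 0.751
finger_force: 0.6
```

Call:
move_arm(plan=[{"x": 0.007,"y": -0.004,"z": 0,"yaw": 0.124,"fingers": 0.25},{"x": 0.014,"y": -0.008,"z": 0,"yaw": 0.249,"fingers": 0.25},{"x": 0.023,"y": -0.011,"z": 0,"yaw": 0.373,"fingers": 0.25},{"x": 0.032,"y": -0.015,"z": 0,"yaw": 0.497,"fingers": 0.25},{"x": 0.032,"y": -0.015,"z": 0,"yaw": 0.497,"fingers": 0.25}])

```text
time: 8.65
eef_pos: [0.4406, -0.0405, 0.0158]
tcp_rot: [0.73, 0.683, 0.0, 0.0]
contact_force: [-0.7, -0.1, 0.3]
opening: 0.752
finger_force: 0.0
```

Run:
```python
from h import *
a=cur();print(tray(a));wim=wtin(.056);cv2.imwrite("pics/w8.png",wim[:,:,::-1])
```

```text
t 8.65 p [ 0.4406 -0.0405  0.0158] xax [0.0672 0.9977] F [-0.7154 -0.0603  0.2522] q [-0.3218  0.0847  2.2644  0.      0.792  -0.2546] op 0.752
[-0.0659 -0.1496]
circ 215.25 90.75 161.1 dia 0.09741290317255404 tray [-0.0885 -0.0784] D 0.07511748513688929
circ 173.25 110.25 169.35 dia 0.10478052450353313 tray [-0.102  -0.0847] D 0.0747722344008606
circ 221.25 120.75 151.2 dia 0.09442334675259628 tray [-0.087  -0.0872] D 0.06631940186800948
circ 186.75 71.25 184.2 dia 0.10934279129460373 tray [-0.097  -0.0736] D 0.08260728822859965
circ 191.25 135.75 167.7 dia 0.106739748718377 tray [-0.0968 -0.0926] D 0.06536326024654372
circ 302.25 372.75 169.35 dia 0.14648021392505567 tray [-0.0592 -0.1853] D 0.03595790195173371
```

The tin slid ahead and off to the side: lid-ring centre (215,91) gives tray (-0.0885,-0.078), about 20 mm too far to -x. I'll back off, open the fingers fully, and nudge it with the -x finger to bring it back in line.

Call:
move_arm(plan=[{"x": -0.012,"y": 0,"z": 0,"yaw": 0,"fingers": 0.1},{"x": -0.012,"y": -0.014,"z": 0.006,"yaw": 0,"fingers": 0},{"x": -0.012,"y": -0.014,"z": 0.006,"yaw": 0,"fingers": 0},{"x": -0.012,"y": -0.014,"z": 0.006,"yaw": 0,"fingers": 0}])

```text
time: 9.1
eef_pos: [0.426, -0.0524, 0.0095]
tcp_rot: [0.731, 0.683, 0.0, 0.0]
contact_force: [0.6, -0.9, 0.2]
opening: 1.001
finger_force: 0.0
```

Call:
move_arm(plan=[{"x": 0.012,"y": 0,"z": 0,"yaw": 0,"fingers": 0},{"x": 0.024,"y": 0,"z": 0,"yaw": 0,"fingers": 0},{"x": 0.032,"y": 0.003,"z": 0,"yaw": 0,"fingers": 0},{"x": 0.042,"y": 0.007,"z": 0,"yaw": 0,"fingers": 0},{"x": 0.05,"y": 0.01,"z": 0,"yaw": 0,"fingers": 0}])

```text
time: 9.6
eef_pos: [0.4396, -0.0015, 0.0096]
tcp_rot: [0.73, 0.683, 0.0, 0.0]
contact_force: [-1.1, -2.2, 0.8]
opening: 1.002
finger_force: 0.9
```

Run:
```python
from h import *
a=cur();print(tray(a));wim=wtin(.056);cv2.imwrite("pics/w9.png",wim[:,:,::-1])
```

```text
t 9.6 p [ 0.4396 -0.0015  0.0096] xax [0.0667 0.9978] F [-1.0801 -2.2136  0.8312] q [-0.2349  0.0925  2.2718 -0.0003  0.777  -0.1679] op 1.002
[-0.0697 -0.1107]
circ 260.25 144.75 162.75 dia 0.09891045004774895 tray [-0.0782 -0.0546] D 0.056150072344402106
circ 234.75 125.25 159.3 dia 0.09466469841113372 tray [-0.0858 -0.0486] D 0.06359147229052392
circ 284.25 165.75 182.55 dia 0.11395001472312104 tray [-0.0708 -0.062 ] D 0.048121958812686036
circ 236.25 167.25 179.25 dia 0.11204318824349747 tray [-0.0857 -0.0623] D 0.05047132274252459
circ 297.75 138.75 189.15 dia 0.11452960754792829 tray [-0.0667 -0.0538] D 0.056305245110465425
circ 263.25 105.75 185.85 dia 0.10836100626942148 tray [-0.0771 -0.0439] D 0.06664308501745089
```

Call:
move_arm(plan=[{"x": 0.006,"y": 0.004,"z": 0,"yaw": 0,"fingers": 0},{"x": 0.012,"y": 0.007,"z": 0,"yaw": 0,"fingers": 0},{"x": 0.018,"y": 0.009,"z": 0,"yaw": 0,"fingers": 0},{"x": 0.018,"y": 0.009,"z": 0,"yaw": 0,"fingers": 0}])

```text
time: 10.05
eef_pos: [0.4496, 0.0155, 0.0094]
tcp_rot: [0.731, 0.683, 0.0, 0.0]
contact_force: [-0.4, -0.0, -0.5]
opening: 0.999
finger_force: 0.0
```

Run:
```python
from h import *
a=cur();print(tray(a));wim=wtin(.056);cv2.imwrite("pics/w10.png",wim[:,:,::-1])
```

```text
t 10.05 p [0.4496 0.0155 0.0094] xax [0.0679 0.9977] F [-0.382  -0.0351 -0.482 ] q [-0.1921  0.1143  2.2479  0.0009  0.7789 -0.1247] op 0.999
[-0.0609 -0.0931]
circ 267.75 150.75 148.65 dia 0.0905958195781545 tray [-0.0676 -0.0391] D 0.05455785033727174
circ 296.25 164.25 180.9 dia 0.11240108302022114 tray [-0.0588 -0.0446] D 0.04876694397106985
circ 246.75 176.25 180.9 dia 0.11400887558412671 tray [-0.0742 -0.0485] D 0.046729260512009055
circ 290.25 129.75 157.8 dia 0.09398170050889862 tray [-0.0607 -0.0331] D 0.060218748640576636
circ 276.75 189.75 185.85 dia 0.1191028262902586 tray [-0.0648 -0.0531] D 0.04039970887390011
circ 239.25 131.25 154.5 dia 0.0921517858555631 tray [-0.0761 -0.0335] D 0.061708839802070974
```

View pics/w10.png

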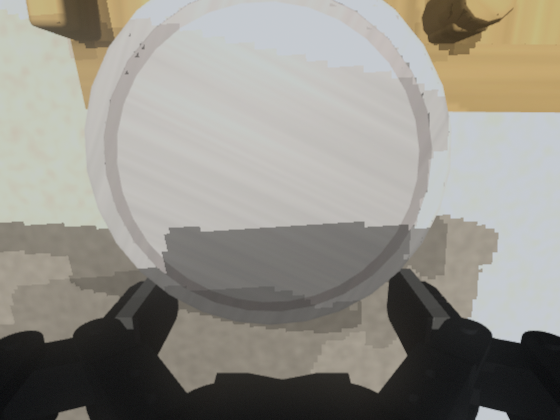

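Full-size wrist view: the lid centre is at about (268,148), between the left wall end (75,20) and the post (455,20). Large_a is lined up with the -x row at (-0.068,-0.041), so I'll back off, narrow the fingers, and push straight in.

Call:
move_arm(plan=[{"x": -0.022,"y": -0.002,"z": 0,"yaw": 0,"fingers": 0},{"x": -0.023,"y": -0.007,"z": -0.006,"yaw": 0,"fingers": 0.25},{"x": -0.023,"y": -0.007,"z": -0.006,"yaw": 0,"fingers": 0.25},{"x": -0.023,"y": -0.007,"z": -0.006,"yaw": 0,"fingers": 0.25}])

```text
time: 10.5
eef_pos: [0.4407, -0.0074, 0.0157]
tcp_rot: [0.731, 0.682, 0.0, 0.0]
contact_force: [0.1, -0.4, 0.1]
opening: 0.749
finger_force: 0.0
```

Call:
move_arm(plan=[{"x": 0.012,"y": 0,"z": 0,"yaw": 0,"fingers": 0.25},{"x": 0.024,"y": 0,"z": 0,"yaw": 0,"fingers": 0.25},{"x": 0.036,"y": 0,"z": 0,"yaw": 0,"fingers": 0.25},{"x": 0.048,"y": 0,"z": 0,"yaw": 0,"fingers": 0.25},{"x": 0.06,"y": 0,"z": 0,"yaw": 0,"fingers": 0.25}])

```text
time: 11.0
eef_pos: [0.4449, 0.0535, 0.0155]
tcp_rot: [0.73, 0.683, -0.0, 0.0]
contact_force: [-0.2, -2.2, 1.6]
opening: 0.752
finger_force: 1.4
```

Run:
```python
from h import *
a=cur();print(tray(a));wim=wtin(.056)
```

```text
t 11.0 p [0.4449 0.0535 0.0155] xax [0.0668 0.9978] F [-0.2485 -2.2282  1.6311] q [-0.1073  0.0974  2.2511 -0.0005  0.7928 -0.04  ] op 0.752
[-0.0683 -0.0555]
circ 282.75 134.25 145.95 dia 0.09220075271832914 tray [-0.0705  0.0044] D 0.05879285348595456
circ 275.25 104.25 177.6 dia 0.10883853936800791 tray [-0.0729  0.0125] D 0.06701927649307843
circ 324.75 131.25 187.5 dia 0.11859520088577244 tray [-0.0571  0.0037] D 0.05922783806868543
circ 254.25 150.75 177.6 dia 0.11472394385684306 tray [-0.0797 -0.0022] D 0.053361772798084434
circ 306.75 99.75 189.15 dia 0.11549804332073713 tray [-0.0631  0.0134] D 0.06803011253101746
circ 288.75 381.75 151.05 dia 0.13136120845548305 tray [-0.0678 -0.0924] D 0.038078486939463516
```

Call:
move_arm(plan=[{"x": 0.015,"y": 0,"z": 0,"yaw": 0,"fingers": 0.25},{"x": 0.03,"y": 0,"z": -0.001,"yaw": 0,"fingers": 0.25},{"x": 0.045,"y": 0,"z": -0.002,"yaw": 0,"fingers": 0.25},{"x": 0.059,"y": 0,"z": -0.002,"yaw": 0,"fingers": 0.25},{"x": 0.068,"y": 0,"z": -0.002,"yaw": 0,"fingers": 0.25}])

```text
time: 11.55
eef_pos: [0.4489, 0.1212, 0.0171]
tcp_rot: [0.73, 0.683, -0.0, -0.0]
contact_force: [-0.3, -0.8, -0.1]
opening: 0.749
finger_force: 0.5
```

Call:
move_arm(plan=[{"x": 0,"y": 0,"z": 0,"yaw": 0,"fingers": 0.25},{"x": -0.03,"y": 0,"z": -0.01,"yaw": 0,"fingers": 0.25},{"x": -0.07,"y": 0.01,"z": -0.05,"yaw": 0,"fingers": 0.25},{"x": -0.11,"y": 0.03,"z": -0.09,"yaw": 0,"fingers": 0.25},{"x": -0.15,"y": 0.05,"z": -0.1,"yaw": 0,"fingers": 0.25}])

```text
time: 12.05
eef_pos: [0.486, -0.0242, 0.1162]
tcp_rot: [0.73, 0.683, 0.001, 0.002]
contact_force: [1.6, 0.4, -0.1]
opening: 0.75
finger_force: 0.0
```

Run:
```python
from h import *
a=cur();a=cur();print(tray(a))
c0=np.array([.023,-.397]);c1=np.array([.068,-.12]);d=c1-c0;h=np.degrees(np.arctan2(*d));print("h",h)
b=pose(c0,.046+.03,h,.1);g=b.copy();g[2]=.014
m=lin(a,b,7);print(b);plan([m[:5],m[5:]+[b]*2,lin(b,g,3)+[g]])
```

```text
t 12.05 p [ 0.486  -0.0242  0.1162] xax [0.067  0.9978] F [ 1.6081  0.4362 -0.1487] q [-0.2589 -0.0038  2.1267  0.0008  1.0147 -0.1922] op 0.75
t 12.05 p [ 0.486  -0.0242  0.1162] xax [0.067  0.9978] F [ 1.6081  0.4362 -0.1487] q [-0.2589 -0.0038  2.1267  0.0008  1.0147 -0.1922] op 0.75
[-0.0218 -0.1301]
h 9.227367194289329
[ 0.494  -0.3676  0.1     1.3382]
t 12.05 p [ 0.486  -0.0242  0.1162] xax [0.067  0.9978] F [ 1.6081  0.4362 -0.1487] q [-0.2589 -0.0038  2.1267  0.0008  1.0147 -0.1922] op 0.75
{x:-0.049 y:0.004 z:0.002 yaw:0.024} {x:-0.098 y:0.009 z:0.005 yaw:0.047} {x:-0.147 y:0.013 z:0.007 yaw:0.071} {x:-0.195 y:0.018 z:0.009 yaw:0.095} {x:-0.244 y:0.022 z:0.012 yaw:0.118}
{x:-0.048 y:0.010 z:0.002 yaw:0.024} {x:-0.096 y:0.020 z:0.005 yaw:0.047} {x:-0.096 y:0.020 z:0.005 yaw:0.047} {x:-0.096 y:0.020 z:0.005 yaw:0.047}
{x:0.000 y:0.000 z:0.029 yaw:-0.000} {x:0.000 y:0.000 z:0.057 yaw:-0.000} {x:0.000 y:0.000 z:0.086 yaw:-0.000} {x:0.000 y:0.000 z:0.086 yaw:-0.000}
```

Call:
move_arm(plan=[{"x": -0.049,"y": 0.004,"z": 0.002,"yaw": 0.024,"fingers": 0.25},{"x": -0.098,"y": 0.009,"z": 0.005,"yaw": 0.047,"fingers": 0.25},{"x": -0.147,"y": 0.013,"z": 0.007,"yaw": 0.071,"fingers": 0.25},{"x": -0.195,"y": 0.018,"z": 0.009,"yaw": 0.095,"fingers": 0.25},{"x": -0.24,"y": 0.022,"z": 0.012,"yaw": 0.118,"fingers": 0.25}])

```text
time: 12.55
eef_pos: [0.4901, -0.2665, 0.1013]
tcp_rot: [0.77, 0.638, 0.0, 0.0]
contact_force: [0.6, 1.2, 0.1]
opening: 0.747
finger_force: 0.0
```

Call:
move_arm(plan=[{"x": -0.048,"y": 0.01,"z": 0.002,"yaw": 0.024,"fingers": 0.25},{"x": -0.093,"y": 0.02,"z": 0.005,"yaw": 0.047,"fingers": 0.25},{"x": -0.093,"y": 0.02,"z": 0.005,"yaw": 0.047,"fingers": 0.25},{"x": -0.093,"y": 0.02,"z": 0.005,"yaw": 0.047,"fingers": 0.25}])

```text
time: 12.95
eef_pos: [0.4922, -0.3599, 0.0957]
tcp_rot: [0.785, 0.619, 0.0, -0.001]
contact_force: [-0.5, -0.2, -0.7]
opening: 0.747
finger_force: 0.0
```

Run:
```python
from h import *
a=cur();b=pose((.023,-.397),.076,9.2,.014);plan([lin(a,b,3)])
wtin(.046);im=top("t2")
for c in circles(im,[(126,176),(119,228),(166,178),(170,232)]):print(c, None if c is None else tray(c[3]))
```

```text
t 12.95 p [ 0.4922 -0.3599  0.0957] xax [0.2332 0.9724] F [-0.5191 -0.2427 -0.6705] q [-0.7977  0.2895  1.8378  0.0005  1.0158 -0.5626] op 0.747
t 12.95 p [ 0.4922 -0.3599  0.0957] xax [0.2332 0.9724] F [-0.5191 -0.2427 -0.6705] q [-0.7977  0.2895  1.8378  0.0005  1.0158 -0.5626] op 0.747
{x:-0.002 y:0.001 z:0.027 yaw:-0.001} {x:-0.005 y:0.002 z:0.054 yaw:-0.002} {x:-0.007 y:0.004 z:0.082 yaw:-0.003}
circ 350.25 149.25 145.95 dia 0.15928930713545186 tray [ 0.0506 -0.4257] D 0.05634254395035207
circ 264.75 126.75 106.35 dia 0.1127885180613381 tray [ 0.0069 -0.4042] D 0.058974487697007534
circ 102.75 324.75 93.6 dia 0.12722653741227735 tray [-0.1153 -0.5075] D 0.13152580471799763
circ 228.75 138.75 133.05 dia 0.1433791676845145 tray [-0.0138 -0.4086] D 0.05896079426478708
circ 347.25 201.75 171.0 dia 0.19908519035836625 tray [ 0.0454 -0.4572] D 0.03731684184477413
circ 293.25 149.25 99.6 dia 0.10828008026180344 tray [ 0.0202 -0.4183] D 0.04634289447100347
(np.float32(125.8125), np.float32(175.4375), np.float64(0.08760789073977221), array([0.5987, 0.2852])) [0.0685 0.1865]
(np.float32(119.5625), np.float32(227.8125), np.float64(0.10798371541507365), array([0.4645, 0.2958])) [-0.0661  0.1876]
(np.float32(163.5625), np.float32(176.3125), np.float64(0.11292185746689415), array([0.5982, 0.1884])) [0.075 0.09 ]
(np.float32(164.1875), np.float32(232.9375), np.float64(0.10997153768175039), array([0.4536, 0.1819])) [-0.0688  0.0732]
```

Call:
move_arm(plan=[{"x": -0.007,"y": 0.004,"z": 0.02,"yaw": 0,"fingers": 0.25},{"x": -0.007,"y": 0.004,"z": 0.05,"yaw": 0,"fingers": 0.25},{"x": -0.007,"y": 0.004,"z": 0.081,"yaw": 0,"fingers": 0.25},{"x": -0.007,"y": 0.004,"z": 0.081,"yaw": 0,"fingers": 0.25}])

```text
time: 13.45
eef_pos: [0.4925, -0.362, 0.0105]
tcp_rot: [0.784, 0.621, -0.0, -0.005]
contact_force: [-0.4, 0.4, 0.2]
opening: 0.746
finger_force: 0.0
```

Call:
move_arm(plan=[{"x": 0.014,"y": 0,"z": 0,"yaw": 0,"fingers": 0.25},{"x": 0.028,"y": 0,"z": 0,"yaw": 0,"fingers": 0.25},{"x": 0.042,"y": 0,"z": 0,"yaw": 0,"fingers": 0.25},{"x": 0.056,"y": 0,"z": 0,"yaw": 0,"fingers": 0.25},{"x": 0.07,"y": 0,"z": 0,"yaw": 0,"fingers": 0.25}])

```text
time: 13.95
eef_pos: [0.5126, -0.2979, 0.0168]
tcp_rot: [0.784, 0.62, 0.0, 0.001]
contact_force: [-1.0, -0.5, 1.4]
opening: 0.752
finger_force: 1.0
```

Run:
```python
from h import *
a=cur();print(tray(a));wim=wtin(.046);cv2.imwrite("pics/w11.png",cv2.resize(wim,(400,300))[:,:,::-1])
P=lambda x,y,h:pose((x,y),.046,h,.014)
b=P(.067,-.13,9.2);m=lin(a,b,10)
t=[P(.068,-.13+.014*i,9.2*(1-i/5)) for i in range(1,6)];print(t[-1])
plan([m[:5],m[5:],t])
```

```text
t 13.95 p [ 0.5126 -0.2979  0.0168] xax [0.2301 0.9732] F [-1.0198 -0.5239  1.4256] q [-0.6973  0.372   1.9043 -0.0003  0.8625 -0.4649] op 0.752
[ 0.0243 -0.4012]
circ 282.75 174.75 134.7 dia 0.08961117496367493 tray [ 0.0298 -0.3537] D 0.04557115493300467
circ 300.75 198.75 128.1 dia 0.08764524681906566 tray [ 0.0345 -0.3626] D 0.037789366006906105
circ 342.75 200.25 169.35 dia 0.1166546390044055 tray [ 0.0482 -0.3671] D 0.03994651871368864
circ 267.75 210.75 167.7 dia 0.11690484347810953 tray [ 0.0225 -0.3666] D 0.03230968105700761
circ 236.25 197.25 185.85 dia 0.1277528593460045 tray [ 0.0127 -0.3611] D 0.03953304026222767
circ 314.25 159.75 142.8 dia 0.09344132859912303 tray [ 0.0407 -0.3507] D 0.05101209010959873
[ 0.5772 -0.0066  0.014   1.4992]
t 14.0 p [ 0.5125 -0.2956  0.0162] xax [0.2293 0.9733] F [-0.2437  2.3631  0.3834] q [-0.695   0.3718  1.906   0.0013  0.8634 -0.4644] op 0.75
{x:0.021 y:0.001 z:-0.000 yaw:0.001} {x:0.044 y:0.000 z:-0.000 yaw:0.001} {x:0.066 y:0.000 z:0.000 yaw:0.001} {x:0.089 y:0.000 z:0.000 yaw:0.001} {x:0.112 y:0.000 z:0.001 yaw:0.001}
{x:0.023 y:-0.000 z:0.000 yaw:-0.000} {x:0.046 y:-0.000 z:0.001 yaw:-0.000} {x:0.069 y:-0.000 z:0.001 yaw:-0.000} {x:0.091 y:-0.001 z:0.001 yaw:-0.000} {x:0.114 y:-0.001 z:0.001 yaw:-0.000}
{x:0.014 y:0.000 z:-0.000 yaw:-0.032} {x:0.028 y:-0.001 z:-0.000 yaw:-0.064} {x:0.042 y:-0.001 z:-0.000 yaw:-0.096} {x:0.056 y:-0.002 z:-0.000 yaw:-0.128} {x:0.070 y:-0.003 z:-0.000 yaw:-0.161}
```

View pics/w11.png

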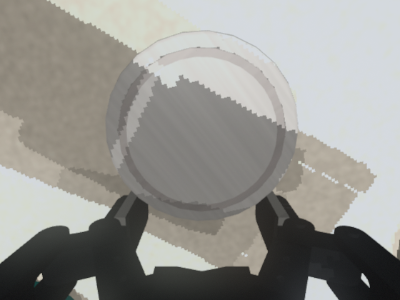

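Small_b is seated square on both fingers (centre about (202,125) in this half-size view). I'll push it to the mouth, slowing before the turn.

Call:
move_arm(plan=[{"x": 0.021,"y": 0,"z": 0,"yaw": 0,"fingers": 0.25},{"x": 0.044,"y": 0,"z": 0,"yaw": 0,"fingers": 0.25},{"x": 0.066,"y": 0,"z": 0,"yaw": 0,"fingers": 0.25},{"x": 0.089,"y": 0,"z": 0,"yaw": 0,"fingers": 0.25},{"x": 0.112,"y": 0,"z": 0,"yaw": 0,"fingers": 0.25}])

```text
time: 14.5
eef_pos: [0.5377, -0.1889, 0.0158]
tcp_rot: [0.784, 0.62, 0.0, 0.0]
contact_force: [0.7, -0.3, 1.4]
opening: 0.749
finger_force: 0.8
```

Call:
move_arm(plan=[{"x": 0.023,"y": 0,"z": 0,"yaw": 0,"fingers": 0.25},{"x": 0.046,"y": 0,"z": 0,"yaw": 0,"fingers": 0.25},{"x": 0.069,"y": 0,"z": 0,"yaw": 0,"fingers": 0.25},{"x": 0.09,"y": 0,"z": 0,"yaw": 0,"fingers": 0.25},{"x": 0.108,"y": 0,"z": 0,"yaw": 0,"fingers": 0.25}])

```text
time: 15.0
eef_pos: [0.5626, -0.0834, 0.0158]
tcp_rot: [0.784, 0.62, 0.0, 0.0]
contact_force: [0.1, -2.1, 1.4]
opening: 0.748
finger_force: 0.9
```

Call:
move_arm(plan=[{"x": 0.014,"y": 0,"z": 0,"yaw": -0.032,"fingers": 0.25},{"x": 0.028,"y": -0.001,"z": 0,"yaw": -0.064,"fingers": 0.25},{"x": 0.042,"y": -0.001,"z": 0,"yaw": -0.096,"fingers": 0.25},{"x": 0.056,"y": -0.002,"z": 0,"yaw": -0.128,"fingers": 0.25},{"x": 0.07,"y": -0.003,"z": 0,"yaw": -0.161,"fingers": 0.25}])

```text
time: 15.5
eef_pos: [0.5757, -0.0149, 0.0154]
tcp_rot: [0.731, 0.682, -0.0, 0.0]
contact_force: [-0.7, -1.9, 1.1]
opening: 0.749
finger_force: 1.0
```

Run:
```python
from h import *
a=cur();print(tray(a));wim=wtin(.046)
plan([lin(a,pose((.068,.062),.046,0,.015),7)[:5]]);print(tray(pose((.068,.062),.046,0,.015)))
```

```text
t 15.5 p [ 0.5757 -0.0149  0.0154] xax [0.0694 0.9976] F [-0.7413 -1.8501  1.1104] q [-0.202   0.3448  1.9449 -0.0001  0.8518 -0.1324] op 0.749
[ 0.0671 -0.1144]
circ 281.25 182.25 103.8 dia 0.06897267626819359 tray [ 0.0645 -0.0681] D 0.044488557144020086
circ 267.75 212.25 136.2 dia 0.09407620247215157 tray [ 0.06   -0.0795] D 0.033682748197352945
circ 299.25 206.25 133.05 dia 0.09120399931701527 tray [ 0.0706 -0.0772] D 0.035436247203051156
circ 311.25 177.75 146.1 dia 0.0969260155470535 tray [ 0.0744 -0.0679] D 0.045216108990701394
circ 317.25 135.75 187.5 dia 0.1190293132078182 tray [ 0.076  -0.0558] D 0.05739663976887842
circ 227.25 207.75 164.4 dia 0.11332299561687526 tray [ 0.0463 -0.0792] D 0.03918213827685765
t 15.55 p [ 0.5757 -0.013   0.0153] xax [0.0677 0.9977] F [-0.1165  2.1249 -0.0847] q [-0.1992  0.3449  1.9451  0.0017  0.852  -0.1326] op 0.752
{x:0.017 y:0.000 z:-0.000 yaw:0.002} {x:0.035 y:0.001 z:-0.000 yaw:0.002} {x:0.054 y:0.001 z:0.000 yaw:0.003} {x:0.073 y:0.001 z:0.000 yaw:0.003} {x:0.091 y:0.001 z:0.000 yaw:0.003}
[0.068 0.016]
```

Call:
move_arm(plan=[{"x": 0.017,"y": 0,"z": 0,"yaw": 0,"fingers": 0.25},{"x": 0.034,"y": 0,"z": 0,"yaw": 0,"fingers": 0.25},{"x": 0.051,"y": 0,"z": 0,"yaw": 0,"fingers": 0.25},{"x": 0.068,"y": 0,"z": -0.001,"yaw": 0,"fingers": 0.25},{"x": 0.085,"y": 0,"z": -0.002,"yaw": 0,"fingers": 0.25}])

```text
time: 16.05
eef_pos: [0.5817, 0.0702, 0.0176]
tcp_rot: [0.732, 0.681, -0.0, 0.0]
contact_force: [0.7, -0.6, -0.7]
opening: 0.754
finger_force: 0.4
```

Call:
move_arm(plan=[{"x": 0.016,"y": 0,"z": 0,"yaw": 0,"fingers": 0.25},{"x": 0.03,"y": 0,"z": 0,"yaw": 0,"fingers": 0.25},{"x": 0.04,"y": 0,"z": 0,"yaw": 0,"fingers": 0.25},{"x": 0.044,"y": 0,"z": 0,"yaw": 0,"fingers": 0.25}])

```text
time: 16.45
eef_pos: [0.5848, 0.1139, 0.0174]
tcp_rot: [0.732, 0.682, -0.0, 0.0]
contact_force: [-0.1, -2.6, 1.5]
opening: 0.749
finger_force: 1.5
```

Call:
move_arm(plan=[{"x": -0.03,"y": 0,"z": -0.01,"yaw": 0,"fingers": 0.25},{"x": -0.06,"y": 0,"z": -0.04,"yaw": 0,"fingers": 0.25},{"x": -0.07,"y": -0.02,"z": -0.07,"yaw": 0,"fingers": 0.6},{"x": -0.07,"y": -0.05,"z": -0.07,"yaw": 0,"fingers": 1},{"x": -0.07,"y": -0.068,"z": -0.07,"yaw": 0,"fingers": 1}])

```text
time: 16.95
eef_pos: [0.5108, 0.0479, 0.088]
tcp_rot: [0.733, 0.68, 0.001, -0.0]
contact_force: [-0.9, 0.1, -0.1]
opening: 0.239
finger_force: 0.0
```

Run:
```python
from h import *
cur();a=cur();print(tray(a))
wim=ctrl.read_camera("wrist");im=top();cv2.imwrite("pics/w12.png",np.hstack([cv2.resize(wim,(400,300)),cv2.resize(im[110:310,80:347],(400,300))])[:,:,::-1])
b=pose((0,-.045),0,0,.018);plan([lin(a,b,4)+[b]])
```

```text
t 16.95 p [0.5108 0.0479 0.088 ] xax [0.0739 0.9973] F [-0.9117  0.0771 -0.0911] q [-0.105   0.1008  2.0776  0.0015  0.9626 -0.0319] op 0.239
t 16.95 p [0.5108 0.0479 0.088 ] xax [0.0739 0.9973] F [-0.9117  0.0771 -0.0911] q [-0.105   0.1008  2.0776  0.0015  0.9626 -0.0319] op 0.239
[-0.0021 -0.0564]
t 17.05 p [0.5095 0.0485 0.0866] xax [0.0728 0.9973] F [0.0653 0.2322 0.0146] q [-0.1041  0.1019  2.0795  0.0012  0.9628 -0.0319] op 0.067
{x:0.002 y:0.002 z:0.016 yaw:0.001} {x:0.005 y:0.002 z:0.034 yaw:-0.000} {x:0.008 y:0.003 z:0.051 yaw:-0.001} {x:0.011 y:0.004 z:0.069 yaw:-0.001} {x:0.011 y:0.004 z:0.069 yaw:-0.001}
```

View pics/w12.png

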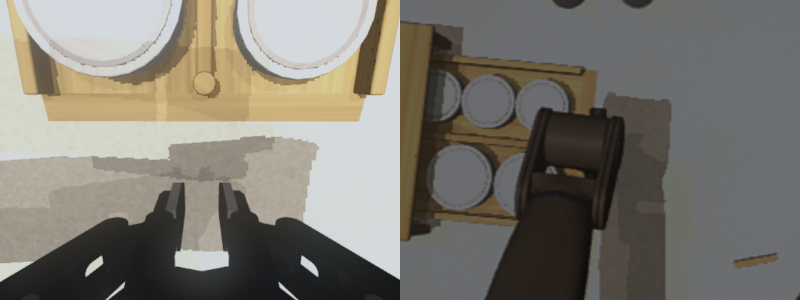

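Left pane: both rows are loaded and the post is at (204,83), nearly in line with the fingers. Right pane: three small tins in the upper row and two large in the lower. Next I'll lower the shut fingers in front of the post and push.

Call:
move_arm(plan=[{"x": 0,"y": 0.004,"z": 0.02,"yaw": 0,"fingers": 1},{"x": 0.002,"y": 0.005,"z": 0.045,"yaw": 0,"fingers": 1},{"x": 0.006,"y": 0.005,"z": 0.068,"yaw": 0,"fingers": 1},{"x": 0.008,"y": 0.005,"z": 0.068,"yaw": 0,"fingers": 1}])

```text
time: 17.45
eef_pos: [0.5152, 0.0561, 0.0159]
tcp_rot: [0.732, 0.681, -0.002, -0.003]
contact_force: [0.1, 0.2, -0.3]
opening: 0.002
finger_force: 0.0
```

Call:
move_arm(plan=[{"x": 0.01,"y": 0,"z": 0,"yaw": 0,"fingers": 1},{"x": 0.02,"y": 0,"z": 0,"yaw": 0,"fingers": 1},{"x": 0.03,"y": 0,"z": 0,"yaw": 0,"fingers": 1},{"x": 0.04,"y": 0,"z": 0,"yaw": 0,"fingers": 1},{"x": 0.05,"y": 0,"z": 0,"yaw": 0,"fingers": 1}])

```text
time: 17.95
eef_pos: [0.522, 0.1039, 0.0206]
tcp_rot: [0.731, 0.683, -0.002, 0.003]
contact_force: [0.1, -12.3, 2.3]
opening: -0.001
finger_force: 6.2
```

Run:
```python
from h import *
a=cur();print(tray(a))
```

```text
t 17.95 p [0.522  0.1039 0.0206] xax [0.0675 0.9977] F [  0.1105 -12.3189   2.2793] q [ 0.0088  0.2546  2.0509 -0.0086  0.8346  0.0821] op -0.001
[0.005  0.0002]
```

Call:
move_arm(plan=[{"x": 0.014,"y": 0,"z": 0,"yaw": 0,"fingers": 1},{"x": 0.028,"y": 0,"z": 0,"yaw": 0,"fingers": 1},{"x": 0.042,"y": -0.001,"z": 0,"yaw": 0,"fingers": 1},{"x": 0.056,"y": -0.002,"z": 0,"yaw": 0,"fingers": 1},{"x": 0.07,"y": -0.002,"z": 0,"yaw": 0,"fingers": 1}])

```text
time: 18.45
eef_pos: [0.5271, 0.1732, 0.0207]
tcp_rot: [0.731, 0.682, 0.0, 0.005]
contact_force: [4.9, -12.5, -1.4]
opening: 0.003
finger_force: 6.4
```

Call:
move_arm(plan=[{"x": 0.013,"y": 0,"z": 0,"yaw": 0,"fingers": 1},{"x": 0.025,"y": 0,"z": 0,"yaw": 0,"fingers": 1},{"x": 0.034,"y": 0,"z": 0,"yaw": 0,"fingers": 1},{"x": 0.041,"y": 0,"z": 0,"yaw": 0,"fingers": 1},{"x": 0.046,"y": 0,"z": 0,"yaw": 0,"fingers": 1}])

```text
time: 18.95
eef_pos: [0.5304, 0.2193, 0.0207]
tcp_rot: [0.731, 0.682, 0.001, 0.004]
contact_force: [5.5, -11.7, -1.0]
opening: -0.001
finger_force: 5.8
```

Call:
move_arm(plan=[{"x": 0.004,"y": 0,"z": 0,"yaw": 0,"fingers": 1},{"x": 0.008,"y": 0,"z": 0,"yaw": 0,"fingers": 1},{"x": 0.011,"y": 0,"z": 0,"yaw": 0,"fingers": 1}])

```text
time: 19.25
eef_pos: [0.5312, 0.23, 0.0207]
tcp_rot: [0.731, 0.682, 0.001, 0.004]
contact_force: [5.7, -12.4, -1.3]
opening: -0.002
finger_force: 5.7
```

Run:
```python
from h import *
a=cur();print(tray(a))
```

```text
t 19.25 p [0.5312 0.23   0.0207] xax [0.0691 0.9976] F [  5.6782 -12.4364  -1.3006] q [ 0.2364  0.3396  1.9394 -0.0093  0.8574  0.3116] op -0.002
[0.0052 0.1267]
```

Call:
move_arm(plan=[{"x": 0.004,"y": 0,"z": 0,"yaw": 0,"fingers": 1},{"x": 0.008,"y": 0,"z": 0,"yaw": 0,"fingers": 1},{"x": 0.012,"y": 0,"z": 0,"yaw": 0,"fingers": 1}])

```text
time: 19.55
eef_pos: [0.5321, 0.2418, 0.0207]
tcp_rot: [0.731, 0.682, 0.0, 0.004]
contact_force: [6.3, -13.2, -1.3]
opening: 0.0
finger_force: 5.7
```

Call:
move_arm(plan=[{"x": 0.002,"y": 0,"z": 0,"yaw": 0,"fingers": 1},{"x": 0.004,"y": 0,"z": 0,"yaw": 0,"fingers": 1}])

```text
time: 19.75
eef_pos: [0.5324, 0.2458, 0.0207]
tcp_rot: [0.731, 0.682, 0.001, 0.004]
contact_force: [6.0, -12.2, -0.5]
opening: -0.003
finger_force: 5.6
```

Call:
move_arm(plan=[{"x": 0.002,"y": 0,"z": 0,"yaw": 0,"fingers": 1},{"x": 0.003,"y": 0,"z": 0,"yaw": 0,"fingers": 1}])

```text
time: 19.95
eef_pos: [0.5326, 0.2488, 0.0207]
tcp_rot: [0.731, 0.682, 0.001, 0.004]
contact_force: [6.1, -11.3, -1.5]
opening: -0.002
finger_force: 5.6
```

Not at the stop yet, so I'll continue in small steps.

Call:
move_arm(plan=[{"x": 0.002,"y": 0,"z": 0,"yaw": 0,"fingers": 1},{"x": 0.004,"y": 0,"z": 0,"yaw": 0,"fingers": 1}])

```text
time: 20.15
eef_pos: [0.5328, 0.251, 0.0207]
tcp_rot: [0.73, 0.683, -0.001, 0.006]
contact_force: [4.9, -21.8, 1.6]
opening: 0.003
finger_force: 10.9
```

Call:
move_arm(plan=[{"x": 0.002,"y": 0,"z": 0,"yaw": 0,"fingers": 1},{"x": 0.003,"y": 0,"z": 0,"yaw": 0,"fingers": 1}])

```text
time: 20.35
eef_pos: [0.5328, 0.2511, 0.0207]
tcp_rot: [0.73, 0.684, -0.004, 0.007]
contact_force: [3.8, -29.4, 5.9]
opening: -0.004
finger_force: 14.5
```

The force jump and stalled motion show the hard stop. I'll retreat and check.

Call:
move_arm(plan=[{"x": -0.02,"y": 0,"z": 0,"yaw": 0,"fingers": 1},{"x": -0.06,"y": 0,"z": 0,"yaw": 0,"fingers": 1},{"x": -0.1,"y": 0,"z": -0.04,"yaw": 0,"fingers": 1},{"x": -0.15,"y": 0,"z": -0.08,"yaw": 0,"fingers": 1},{"x": -0.2,"y": 0,"z": -0.1,"yaw": 0,"fingers": 1}])

```text
time: 20.85
eef_pos: [0.5182, 0.0796, 0.1117]
tcp_rot: [0.732, 0.682, 0.002, 0.001]
contact_force: [0.8, 0.4, 0.5]
opening: 0.002
finger_force: 0.0
```

Call:
move_arm(plan=[{"x": -0.05,"y": 0,"z": -0.02,"yaw": 0,"fingers": 1},{"x": -0.1,"y": 0,"z": -0.05,"yaw": 0,"fingers": 1},{"x": -0.15,"y": 0,"z": -0.07,"yaw": 0,"fingers": 1},{"x": -0.15,"y": 0,"z": -0.07,"yaw": 0,"fingers": 1}])

```text
time: 21.25
eef_pos: [0.508, -0.073, 0.1826]
tcp_rot: [0.733, 0.68, 0.001, 0.003]
contact_force: [0.0, -0.1, 0.3]
opening: -0.004
finger_force: 0.0
```

Run:
```python
from h import *
a=cur();im=top("t3")
D=.1477+.011
g=[proj("top",[*(M+x*X+(y+D)*Y),.044]) for x,y in((.068,.062),(-.068,.073))]
print(g)
for c in circles(im,[tuple(int(round(v)) for v in q) for q in g]):print(c, None if c is None else tray(c[3])-[0,D])
for n,(x,y),z in(("post",(0,.009),.036),):print(n,proj("top",[*(M+x*X+(y+D)*Y),z]))
for n,u,v,z in [("postobs",0,0,0)]:
    p=proj("top",[*(M+(.009+D)*Y),.036]);u0,v0=int(p[0]),int(p[1]);cr=im[v0-15:v0+15,u0-15:u0+15]
    k=cv2.HoughCircles(cv2.resize(cv2.cvtColor(cr,cv2.COLOR_RGB2GRAY),None,fx=6,fy=6),cv2.HOUGH_GRADIENT,1.5,200,param1=60,param2=12,minRadius=15,maxRadius=30)
    if k is not None:
        q=k[0,0]/6;w=ray("top",u0-15+q[0],v0-15+q[1],.036);print("post",q,tray(w)-[0,.009],"joint0 at ~",.1565)
b0=cv2.imread("pics/top0.png")[:,:,::-1]
d=cv2.absdiff(b0,im).max(2)
for n,(u,v) in dict(brush=(385,148),pegB=(436,275),pegA=(317,283),dish=(458,201),jar=(236,95),pump=(188,96)).items():print(n,(d[v-18:v+18,u-22:u+22]>25).mean())
```

```text
t 21.25 p [ 0.508  -0.073   0.1826] xax [0.0751 0.9972] F [ 0.0293 -0.0938  0.2777] q [-0.3403 -0.0303  2.019  -0.0008  1.1458 -0.2648] op -0.004
[(np.float64(112.53812457162297), np.float64(174.4588331044263)), (np.float64(102.23909749205441), np.float64(227.00924609869801))]
(np.float32(113.1875), np.float32(174.9375), np.float64(0.09184887116457241), array([0.5994, 0.3176])) [0.0669 0.0602]
(np.float32(103.3125), np.float32(227.1875), np.float64(0.10800531518437556), array([0.4653, 0.3372])) [-0.0682  0.0702]
post (np.float64(131.06010036863103), np.float64(202.91213838223646))
post [17.875 14.875  4.85 ] [0.0033 0.1518] joint0 at ~ 0.1565
brush 0.0
pegB 0.0
pegA 0.8213383838383839
dish 0.0
jar 0.0
pump 0.0
```

The visible tins are at tray (0.067,0.060) and (-0.068,0.070), matching what I placed, and the tray is on its stop. The bystanders show no change; the peg_a patch differs only because of the arm's shadow, since its position was unchanged in the views taken during the pushes. Handing in.

```bash
python3 -c "
from plant import ctrl
print(ctrl.sign_off())"
```

```text
the job is handed in; nothing more can be done
None
```

I handed the job in at about 21 s: the three small tins are in the +x row, the two large tins are in the -x row, and the tray is pushed gently home against its stop; the sign-off returned no verdict.

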